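# Snap open the folding stand and mount the order tablet

## Robot

A 6-joint arm with a two-finger parallel gripper is mounted at the origin on the work surface. World frame = base frame: x ahead of the robot, y to its left, z up, the work surface at z = 0. Lengths are in m, angles in rad, forces in N, time in s.
With the tool pointing down it reaches from about 0.35 to 0.85 m from the base axis. Payload 8.1 kg.
Tool frame: the origin (TCP) lies at the very end of the fingers, on their centre line; the grasp point (between the pads) lies 19 mm behind it (pinch_z is the distance from the TCP to the grasp point, in m); z points along the fingers, y is the direction in which the jaws open and shut (so a half turn about z gives the same grasp; the last joint's range is limited). The gripper opens to 93 mm and grips with 3 to 60 N. Pads are 15 mm wide; open, the fingers measure 128 mm over their backs; the gripper's body (75 mm by 188 mm) begins 65 mm behind the grasp point.
Start: joints at [1.162, 0.13, 1.488, -0, 1.523, -0.085], TCP at [0.191, 0.569, 0.219] pointing down, gripper open.
Joint ranges: [-2.96, 2.96], [-0.89, 2.26], [0.02, 2.5], [-1.34, 4.48], [0, 2.73], [-2.66, 2.66]. Speed limits (rad/s): [2.39, 2.39, 2.79, 3.14, 3.14, 3.14].

## Interface

Orientations are given as a rotation vector (axis times angle).
In Python, from plant import * gives the robot as it stands.
- The arm moves only by the tool move_arm, never from a script. Its argument "series" is a list of rows, each a list of 7 numbers: the shift along the tool's x, y, z each as a share of 10 cm, from -1 to 1, then the turn, a rotation vector about the tool's x, y, z each as a share of 180 degrees, from -1 to 1, then the opening, from -1 (shut) to 1 (fully open). In form: [[dx, dy, dz, rx, ry, rz, jaw], ...]. A call has 1 to 8 rows; each row is the pose to reach, as a shift and turn from the pose commanded when the call began, along the tool's axes at that moment, turning the shorter way round; what a row does not reach only later rows make up. A row lasts 1/10 s, in which the tool goes at most 50 mm and 8.59 degrees, less where a joint would pass 70% of its speed; a pose out of reach is approached as far as the arm can. A call with a number of a shift or a turn outside -1 to 1 is refused whole. A call with a gripper value outside its range is refused whole. The fingers move at their own pace and stop on an object; "squeeze" is the grip in N (left out, the last holds). Time passes only in rows, so rows that repeat a pose let the fingers close. It gives the time, the measured TCP pose, the force and the opening at its end, in the units of the state.
- read_state(): the state, without advancing time (a new reading comes with each control period).
- read_camera(name): name is "scene" or "top" or "wrist"; returns a dict with "frame" (480x640x3 uint8, red, green, blue), "K" (3x3 intrinsics, pixels), "k1" (the pictures are not rectified: a ray, as slopes to the right and down, at radius r is drawn at 1 + k1 r^2 times it, then the intrinsics apply), "rvec" (rotation vector, rad) and "tvec" (3), from world to camera coordinates, as OpenCV has them. Camera axes: x right, y down, z forward; pixel columns grow to the right and rows downward; lengths in m; the calibration is good to about 2 mm. A picture is of the moment at which its call begins. There is no depth.
- close_job(): hands the job in, once; it reports no verdict.
The state is a dict: "t": time; "q": joint angles; "dq": joint speeds; "joint_torque": joint torques, N m; "tool_pos": TCP position; "orientation": TCP orientation; "force": force on the tool from outside, world axes, zero at the start; "wrist_torque": the same for the moment, N m; "opening": finger opening in m.
Only numpy, scipy, OpenCV 4.12 (cv2) and the standard library are available. Lean on these libraries where they do the work, as an engineer would, in place of code of your own. Each camera call takes 0.05 s, during which the arm holds its last target.

## Task

Snap the folding tablet stand fully open, then take the order tablet out of its charging dock and stand it centred on the stand, foot behind the lip, leaning flat against the raised back with the screen facing out. Finally swing the keeper bar all the way across in front of the tablet, and let go. Do not knock or shift the cup, saucer, mug, pitcher and sugar jar around.

Things in the scene. Friction and masses are not known exactly. Their poses are not given: they have to be found in the camera images.
- stand: Folding tablet stand of steel, its base fixed to the counter. Origin: centre of the underside, x to the rear, y to the left, z up (mm below are in this frame). Dark base plate x -50 to 65, y -105 to 105, top at z 12. Two ears at y -84 and 84 (8 thick, x 26 to 44, top z 54) carry the hinge of the back.
- stand_lip (a point): Middle of the rear face of the stand's lip, at plate level: x -6, y 0, z 12 mm in the stand's frame. The lip is 10 mm high (z 12 to 22), 8 mm thick (x -14 to -6), 150 mm long in y. The tablet's foot stands behind it, on the plate.
- stand_hinge (a point): Middle of the hinge axis of the back: x 35, y 0, z 45 mm in the stand's frame; the axis runs along the stand's y; barrel radius 5 mm.
- stand_back (a joint): Angle of the stand's back, rad: 0 folded flat towards the stand's -x, 1.92 fully open at a stop, leaning back 20 degrees beyond upright. Over-centre: its 0.65 kg weight against a hinge spring holds it shut up to about 1.2 to 1.35 rad and snaps it open beyond. Lifting takes about 1 to 2 N at the prong ends; let go too early, it slams shut.
- back_edge (a point): On the back, midway between its prong ends, 125 mm from the hinge axis, in the plane of the underside. The back is a 6 mm steel fork: crosspiece 150 mm wide over the first 45 mm from the axis, then two prongs 40 mm wide (y 35 to 75 either side), gap between them. x points to the hinge, z is normal to the plate: up when folded, rearward when open.
- back_front (a point): Middle of the crosspiece on the back's underside, 22 mm from the hinge axis. Folded, this face looks down at z 40 mm and the prong ends overhang the base plate by 40 mm, free to be lifted from below. Open, it is the front face, 5 mm in front of the axis, that the tablet leans on.
- keeper (a joint): Angle of the keeper, rad: 0 open (bar pointing to the stand's -x, beside the back), 1.57 closed at its stop (bar along the stand's +y, just above the lip). It turns clockwise seen from above, stays where it is left (friction about 0.06 N m, under 1 N at the post).
- keeper_pivot (a point): Vertical pivot axis of the keeper bar, in the stand's frame at x -15, y -92, z 30 mm.
- keeper_post (a point): Top of the keeper's round black grip post, 12 mm diameter, 32 mm tall, standing on the bar 83 mm from the pivot; its top is at z 68 mm over the counter. The bar is 95 mm long, 12 mm wide, z 24 to 36.
- dock: Grey charging dock fixed to the counter, 90 x 200 mm, 40 mm high, with a slot along its y 14.4 mm wide and 172 mm long, open at the top, slot floor at z 10. Origin: centre of the underside.
- tablet: Black order tablet in a rubber case, 170 mm wide (y), 160 mm tall (z), 12 mm thick (x), about 0.4 kg, standing upright in the dock's slot at the start. Origin: centre of its bottom edge; z towards its top edge; the glass screen is on its -x face.
- tablet_top (a point): Middle of the tablet's top edge, 160 mm from its bottom edge.
- tablet_screen (a point): Middle of the tablet's screen face.
- espresso_cup: White cup, 62 mm across, 58 mm high; leave alone. Origin at its foot.
- saucer: White saucer, 120 mm across, 16 mm high; leave alone. Origin at its foot.
- mug: White mug, 80 mm across, 90 mm high; leave alone. Origin at its foot.
- pitcher: Steel milk pitcher, 84 mm across, 100 mm high; leave alone. Origin at its foot.
- sugar_jar: Glass jar, 72 mm across, 100 mm high; leave alone. Origin at its foot.
There are look-alikes about, which are no part of the job. What is shaped like the tablet but blue is not meant.

How it is judged:
On the way, in this order (a step that is already met when the one before it is completed fails the run):
1. the stand's back is snapped fully open while the tablet still stands in its dock (value of joint stand_back above 1.85 rad and velocity of joint stand_back below 0.1 rad/s and distance of tablet from where it was at the start of the episode below 0.02 m), for 0.2 s.
2. the tablet stands on the stand, leaning on its back, with the keeper still open (value of joint stand_back above 1.85 rad and x of tablet in the frame of stand between -0.005 and 0.03 m and y of tablet in the frame of stand between -0.025 and 0.025 m and z of tablet in the frame of stand between 0.008 and 0.019 m and angle between the x axis of tablet and the z axis of back_edge, either way round below 0.14 rad and z of tablet_screen in the frame of back_edge below -0.008 m and value of joint keeper below 0.8 rad), for 0.2 s.
3. the keeper is swung across in front of the tablet (value of joint keeper above 1.42 rad), for 0.2 s.
At the end, for the whole second after the job is handed in: The back is open (over 1.85 rad); the tablet stands behind the lip on the base plate, within 25 mm of the middle sideways, flat against the back (within 0.14 rad), screen outwards, at rest and released; the keeper is across (over 1.42 rad) (value of joint stand_back above 1.85 rad and x of tablet in the frame of stand between -0.005 and 0.03 m and y of tablet in the frame of stand between -0.025 and 0.025 m and z of tablet in the frame of stand between 0.008 and 0.019 m and angle between the x axis of tablet and the z axis of back_edge, either way round below 0.14 rad and z of tablet_screen in the frame of back_edge below -0.008 m and value of joint keeper above 1.42 rad and linear speed of tablet below 0.02 m/s and angular speed of tablet below 0.1 rad/s and contact force between the fingers and tablet below 0.1 N); the robot touches nothing.
It fails at once if a bystander is shifted by more than 25 mm (distance of any of espresso_cup, saucer, mug, pitcher, sugar_jar from where it was at the start of the episode above 0.025 m).
It fails at once if a bystander is tipped by more than 0.35 rad (angle between any of espresso_cup, saucer, mug, pitcher, sugar_jar's own z axis and vertical above 0.35 rad).
It also fails if it takes over 72 s, if anything falls off the work surface, if the arm or the gripper's body presses on something with over 40 N, if the wrist force passes 120 N, or if a joint passes its speed limit or range.

## Working session

There is one attempt and no reset: what is moved stays moved. The work goes in short steps, Python scripts to look and compute and a tool call to move; the robot and the scene stay as the last step left them, time stands still between calls to the robot, and variables do not carry over. Pictures are saved under pics/ and viewed, and the job is handed in when it is done.

Besides the shell and the picture viewer there is one more tool, called after "Emit:" as name(argument=value, ...), one argument or row to a line, values as JSON. move_arm: Moves the arm, as the interface text tells. Shift numbers are shares of 10 cm and turn numbers shares of 180 degrees, none past 1 either way. Its arguments: {"type":"object","properties":{"series":{"type":"array","items":{"type":"array","items":{"type":"number"}}},"squeeze":{"type":"number"}},"required":["series"]}

```bash
ls; mkdir -p pics; python3 - <<'E'
from plant import *
import cv2
print(read_state())
for n in ["scene","top","wrist"]:
    c=read_camera(n); cv2.imwrite(f"pics/{n}0.png",c["frame"][:,:,::-1])
    print(n,c["K"],c["k1"],c["rvec"],c["tvec"])
E
```

```text
pics
{'t': 0.0, 'q': array([ 1.16160346e+00,  1.31140057e-01,  1.48925889e+00, -4.60685553e-06,
        1.52302980e+00, -8.53804094e-02]), 'dq': array([-1.49819271e-03, -2.19678969e-03, -4.31895684e-05,  7.18025501e-04,
       -7.03556448e-04, -9.01645571e-05]), 'joint_torque': array([ 6.77250900e-04, -5.59826195e+01, -4.91769004e+01,  7.73149822e-02,
        3.48466937e-02, -1.40965631e-04]), 'tool_pos': array([0.1906507 , 0.56830085, 0.21761127]), 'orientation': array([-5.06351827e-01, -3.10006593e+00,  2.79776221e-03]), 'force': array([ 0.11218633,  0.59887445, -1.53213094]), 'wrist_torque': array([ 0.0074591 , -0.0528642 ,  0.01652318]), 'opening': 0.09317242223080528}
scene [[440.13863414   0.         319.00542826]
 [  0.         440.13863414 238.99383449]
 [  0.           0.           1.        ]] -0.10843221382181588 [ 1.04421045  2.27109469 -1.12640478] [ 0.38091186 -0.161096    1.53388223]
top [[562.38649102   0.         320.41673198]
 [  0.         562.38649102 238.78368308]
 [  0.           0.           1.        ]] 0.0183447656264955 [ 2.21547661 -2.0023754   0.21184851] [-0.04188138  0.59847     1.48984017]
wrist [[391.32379118   0.         318.69884664]
 [  0.         391.32379118 235.75662618]
 [  0.           0.           1.        ]] -0.08454701099339608 [-2.38488876 -1.71629964 -0.20714609] [-0.59902549 -0.02765252  0.3882461 ]
```

View pics/scene0.png

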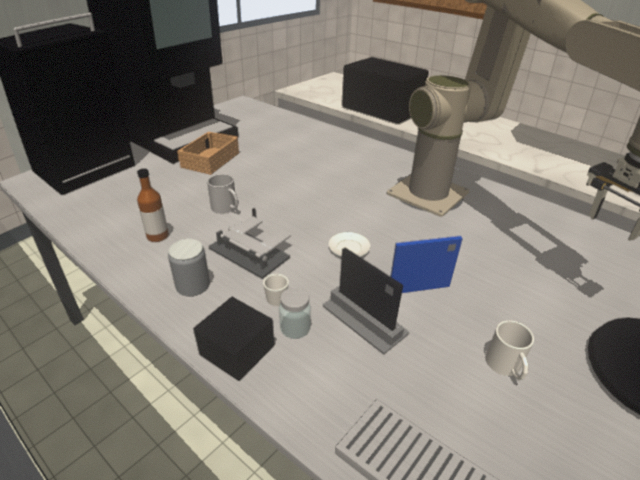

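View pics/top0.png

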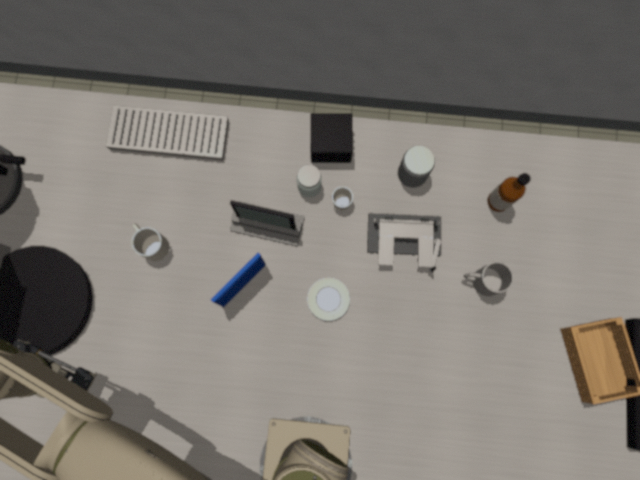

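View pics/wrist0.png

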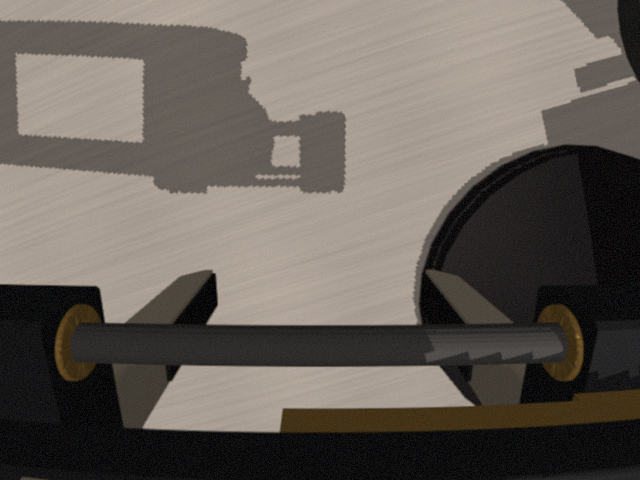

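```bash
cat > h.py <<'E'
from plant import *
import cv2, numpy as np
from scipy.spatial.transform import Rotation as R
def proj(c,P):
    P=np.atleast_2d(P).astype(float); Rm=cv2.Rodrigues(np.array(c["rvec"]))[0]
    q=P@Rm.T+np.array(c["tvec"]); s=q[:,:2]/q[:,2:]; s=s*(1+c["k1"]*(s**2).sum(1,keepdims=True))
    K=c["K"]; return np.c_[s[:,0]*K[0,0]+K[0,2],s[:,1]*K[1,1]+K[1,2]]
def ray(c,uv):
    K=c["K"]; d=np.array([(uv[0]-K[0,2])/K[0,0],(uv[1]-K[1,2])/K[1,1]]); s=d.copy()
    for _ in range(30): s=d/(1+c["k1"]*(s@s))
    Rm=cv2.Rodrigues(np.array(c["rvec"]))[0]
    return -Rm.T@np.array(c["tvec"]), Rm.T@np.r_[s,1]
def onz(c,uv,z):
    o,d=ray(c,uv); return o+d*(z-o[2])/d[2]
def tri(c1,u1,c2,u2):
    o1,d1=ray(c1,u1);o2,d2=ray(c2,u2)
    A=np.c_[d1,-d2];x=np.linalg.lstsq(A,o2-o1,rcond=None)[0]
    a=o1+d1*x[0];b=o2+d2*x[1];return (a+b)/2,np.linalg.norm(a-b)
def crop(c,x0,y0,w,h,s,name):
    im=c["frame"][y0:y0+h,x0:x0+w,::-1]; cv2.imwrite(name,cv2.resize(im,None,fx=s,fy=s,interpolation=cv2.INTER_CUBIC))
E
python3 - <<'E'
from h import *
import pickle
t=read_camera("top");s=read_camera("scene");pickle.dump((t,s),open("c0.pkl","wb"))
crop(t,355,200,100,80,8,"pics/t_stand.png");crop(t,220,190,100,75,8,"pics/t_dock.png")
crop(s,200,200,100,80,8,"pics/s_stand.png");crop(s,315,235,150,112,5,"pics/s_dock.png")
E
```

```text
(no output)
```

View pics/t_stand.png

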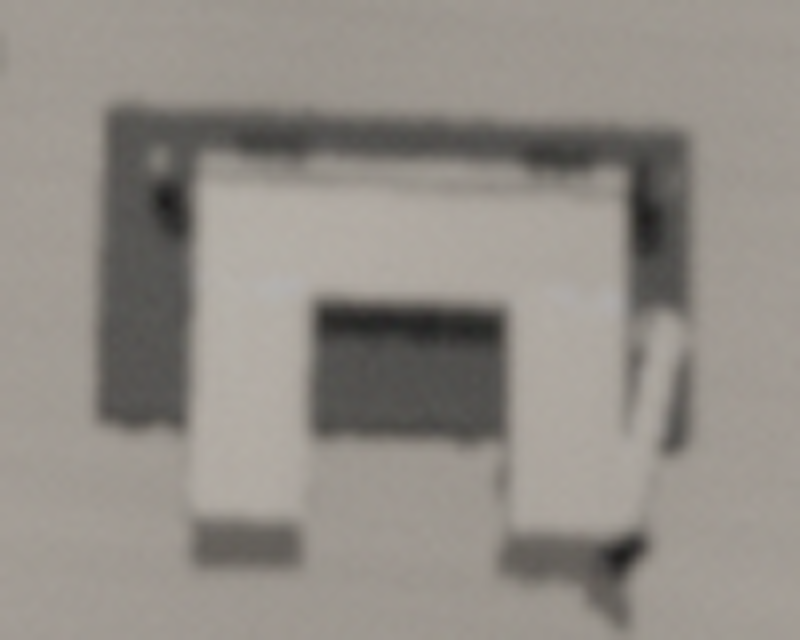

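View pics/t_dock.png

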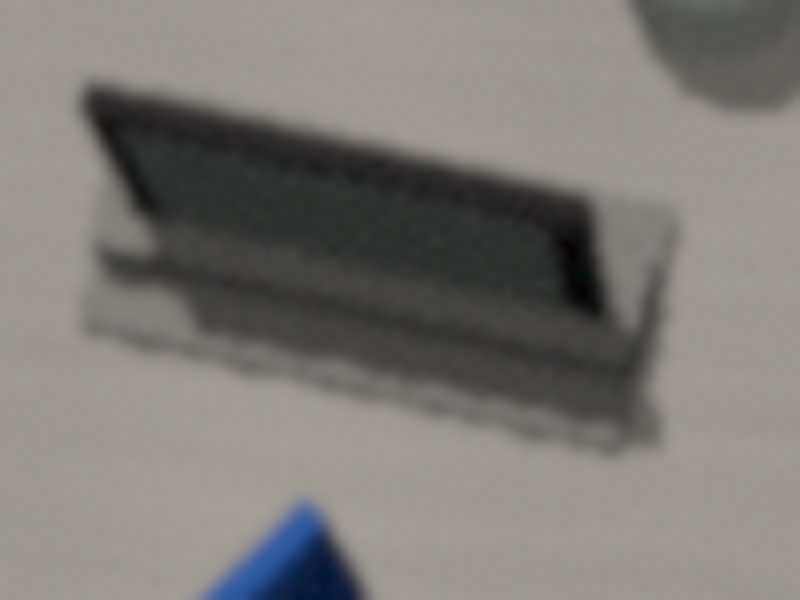

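View pics/s_stand.png

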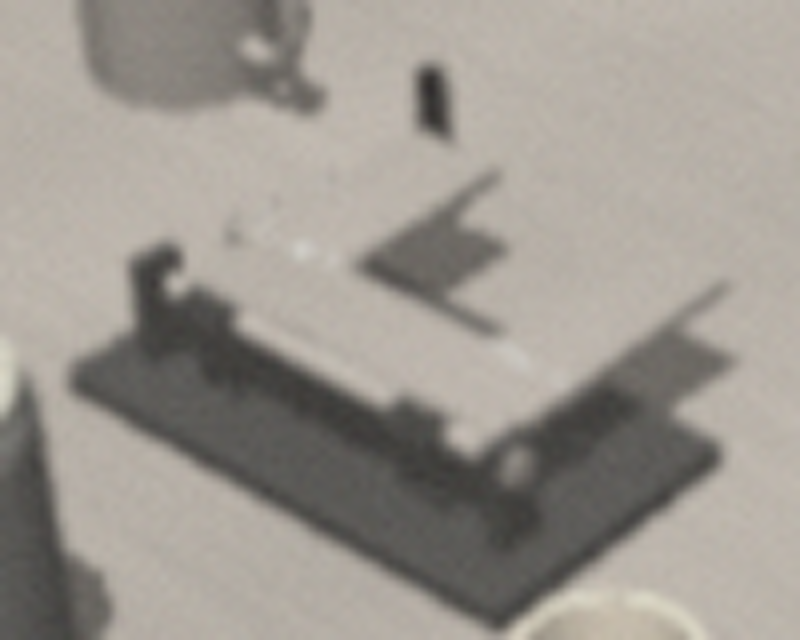

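View pics/s_dock.png

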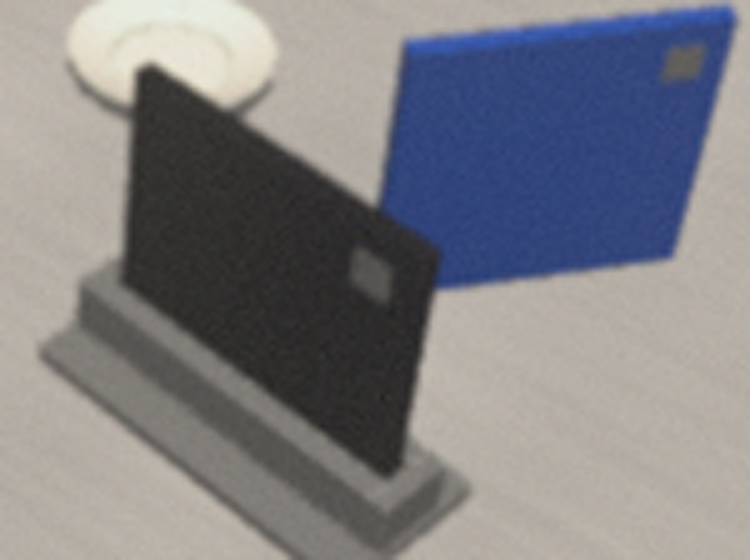

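```bash
python3 - <<'E'
from h import *
import pickle
t,s=pickle.load(open("c0.pkl","rb"))
print("campos",ray(t,(0,0))[0],ray(s,(0,0))[0])
f=lambda p,o,k:(p[0]/k+o[0],p[1]/k+o[1])
T=lambda x,y:f((x,y),(355,200),8); D=lambda x,y:f((x,y),(220,190),8)
S=lambda x,y:f((x,y),(200,200),8); SD=lambda x,y:f((x,y),(315,235),5)
for n,p in [("RL",(108,110)),("RR",(688,130)),("FL",(97,422)),("FR",(688,450))]: print(n,onz(t,T(*p),.012))
for n,p in [("prongL out",(190,518)),("prongL in",(302,522)),("prongR in",(510,533)),("prongRout",(628,540))]: print(n,onz(t,T(*p),.046))
for n,p in [("backRL",(198,155)),("backRR",(630,172))]: print(n,onz(t,T(*p),.046))
for n,p in [("scene RRcorner",(75,380)),("scene RL",(500,622)),("scene FL",(720,458))]: print(n,onz(s,S(*p),.012))
print("post", tri(t,T(628,550),s,S(432,68)), onz(s,S(432,68),.068))
print("tabletTL rear",onz(t,D(85,88),.17), onz(s,SD(440,250),.17),tri(t,D(85,88),s,SD(440,250)))
print("tabletTR rear",onz(t,D(592,190),.17), onz(s,SD(145,68),.17))
print("TR front",onz(t,D(588,208),.17))
print("dock FL,FR",onz(t,D(85,322),.0),onz(t,D(620,450),.0),)
print("dock top RR",onz(t,D(675,210),.04),"FR",onz(t,D(635,360),.04),"FL",onz(t,D(108,258),.04))
for n,p,z in [("cup",(343,192),.058),("saucer",(328,299),.016),("jar",(309,174),.1),("mug",(497,275),.09),("mug2",(148,238),.09),("pitcher",(420,158),.1)]: print(n,onz(t,p,z))
E
```

```text
campos [ 0.28523185 -0.0043772   1.58055932] [1.27231027 0.54758574 0.77795688]
RL [ 0.69707911 -0.11080755  0.012     ]
RR [ 0.71082278 -0.31868545  0.012     ]
FL [ 0.58309004 -0.11638316  0.012     ]
FR [ 0.59425938 -0.32532198  0.012     ]
prongL out [ 0.54633116 -0.14870264  0.046     ]
prongL in [ 0.54885542 -0.18727411  0.046     ]
prongR in [ 0.55230056 -0.25894067  0.046     ]
prongRout [ 0.5539907  -0.29957075  0.046     ]
backRL [ 0.67513139 -0.14128606  0.046     ]
backRR [ 0.68437789 -0.29250932  0.046     ]
scene RRcorner [ 0.71047573 -0.30757457  0.012     ]
scene RL [ 0.6999766  -0.10251533  0.012     ]
scene FL [ 0.5905067  -0.10675958  0.012     ]
post (array([ 0.54572316, -0.29438995,  0.06994412]), np.float64(0.001960761695665593)) [ 0.54337294 -0.29567716  0.068     ]
tabletTL rear [0.65317359 0.25875724 0.17      ] [0.64413381 0.26301885 0.17      ] (array([0.65037187, 0.2615318 , 0.17412788]), np.float64(0.007873818942347555))
tabletTR rear [0.63601966 0.09155494 0.17      ] [0.62794995 0.09807311 0.17      ]
TR front [0.62993522 0.09218243 0.17      ]
dock FL,FR [0.61114089 0.27895558 0.        ] [0.58402224 0.08264166 0.        ]
dock top RR [0.66409973 0.07049732 0.04      ] FR [0.60889683 0.07869661 0.04      ] FL [0.62656032 0.26680811 0.04      ]
cup [ 0.74058468 -0.03103991  0.058     ]
saucer [ 0.44115272 -0.01875257  0.016     ]
jar [0.76976152 0.06760032 0.1       ]
mug [ 0.5432738  -0.46091938  0.09      ]
mug2 [0.54873712 0.48127248 0.09      ]
pitcher [ 0.84717526 -0.23359682  0.1       ]
```

Emit:
move_arm(
  series=[
    [-0.4,-0.4,-0.5,0,0,0,0.5],
    [-1,-1,-0.5,0,0,0,0.5],
    [-1,-1,-0.5,0,0,0,0.5],
    [-1,-1,-0.5,0,0,0,0.5],
  ],
  squeeze=20,
)

```text
t: 0.65
tool_pos: [0.2562, 0.4392, 0.2702]
orientation: [0.511, 3.097, 0.002]
force: [-0.1, 1.0, 0.1]
opening: 0.0704
```

Emit:
move_arm(
  series=[
    [-1,-1,0,0,0,0,0.5],
    [-1,-1,0,0,0,0,0.5],
    [-1,-1,0,0,0,0,0.5],
    [-1,-1,0,0,0,0,0.5],
  ],
)

```text
t: 1.05
tool_pos: [0.3187, 0.3124, 0.2687]
orientation: [0.513, 3.098, -0.001]
force: [-0.2, 0.1, -0.5]
opening: 0.0699
```

Emit:
move_arm(
  series=[
    [-1,-1,0,0,0,0,0.5],
    [-1,-1,0,0,0,0,0.5],
    [-1,-1,0,0,0,0,0.5],
    [-1,-1,0,0,0,0,0.5],
  ],
)

```text
t: 1.45
tool_pos: [0.3814, 0.1861, 0.2686]
orientation: [0.514, 3.099, -0.001]
force: [-1.1, 0.3, 0.7]
opening: 0.0693
```

Emit:
move_arm(
  series=[
    [-1,-1,0,0,0,0,0.5],
    [-1,-1,0,0,0,0,0.5],
    [-1,-1,0,0,0,0,0.5],
    [-1,-1,0,0,0,0,0.5],
  ],
)

```text
t: 1.85
tool_pos: [0.4442, 0.06, 0.2682]
orientation: [-0.512, -3.099, 0.001]
force: [-0.4, 0.8, 0.7]
opening: 0.0701
```

Emit:
move_arm(
  series=[
    [-1,-1,0,0,0,-0.12,0.5],
    [-1,-1,0,0,0,-0.12,0.5],
    [-1,-1,0,0,0,-0.12,0.5],
    [-1,-1,0,0,0,-0.12,0.5],
    [-1,-1,0,0,0,-0.12,0.5],
  ],
)

```text
t: 2.35
tool_pos: [0.5061, -0.0632, 0.268]
orientation: [0.081, -3.139, -0.002]
force: [0.4, 0.3, -0.1]
opening: 0.0698
```

```bash
python3 - <<'E'
from h import *
import pickle
st=read_state();print(st["tool_pos"],R.from_rotvec(st["orientation"]).as_matrix().round(4),st["q"])
w=read_camera("wrist");t=read_camera("top");pickle.dump((w,t),open("c1.pkl","wb"))
print(ray(w,(320,240)))
cv2.imwrite("pics/w1.png",w["frame"][:,:,::-1])
E
```

```text
[ 0.50608687 -0.06316279  0.26795481] [[-0.9987 -0.0513 -0.0014]
 [-0.0513  0.9987  0.0013]
 [ 0.0013  0.0014 -1.    ]] [-2.25468179e-01 -1.28888825e-01  1.65843698e+00  1.00246963e-03
  1.61371292e+00 -1.84755156e+00]
(array([ 0.440121  , -0.06702228,  0.43352719]), array([ 0.24792699,  0.0180809 , -0.96867638]))
```

View pics/w1.png

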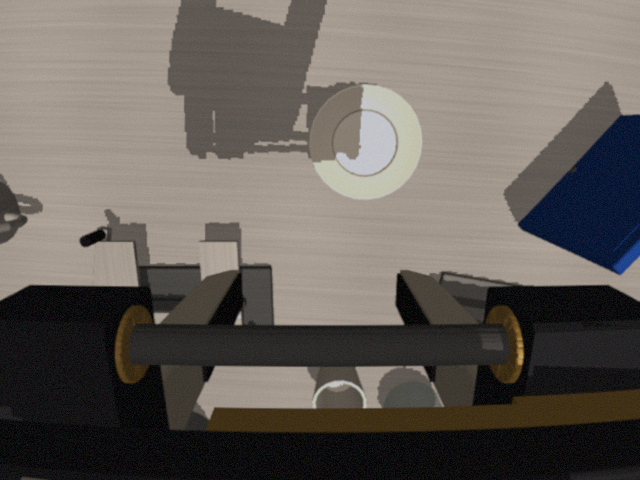

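```bash
python3 - <<'E'
from h import *
import pickle
w,t=pickle.load(open("c1.pkl","rb"))
for p in [(199,241),(238,241),(93,241),(135,241)]: print("prong",onz(w,p,.046))
for p in [(271,265)]: print("base FL",onz(w,p,.012))
print("post",onz(w,(82,241),.068),onz(w,(88,239),.068))
crop(w,60,210,240,120,3,"pics/w1c.png")
# top fit
t,s=pickle.load(open("c0.pkl","rb"))
E
```

```text
prong [ 0.54680438 -0.18426583  0.046     ]
prong [ 0.54469901 -0.1437719   0.046     ]
prong [ 0.55279843 -0.2984775   0.046     ]
prong [ 0.55036281 -0.25226517  0.046     ]
base FL [ 0.58002243 -0.11298393  0.012     ]
post [ 0.54701963 -0.29701712  0.068     ] [ 0.54461586 -0.29043857  0.068     ]
```

View pics/w1c.png

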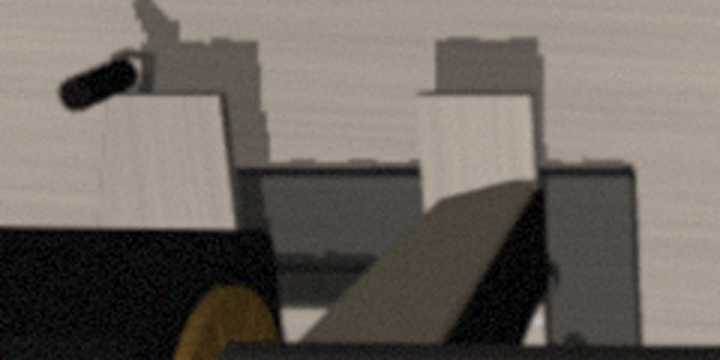

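Emit:
move_arm(
  series=[
    [-0.5,-1,0.5,0,0,0,0.5],
    [-0.5,-1,0.9,0,0,0,0.5],
    [-0.5,-1,0.9,0,0,0,0.5],
    [-0.5,-1,0.9,0,0,0,0.5],
  ],
)

```text
t: 2.85
tool_pos: [0.5589, -0.1608, 0.172]
orientation: [0.082, -3.132, -0.005]
force: [-1.6, 1.2, -0.8]
opening: 0.0698
```

Emit:
move_arm(
  series=[
    [0,-0.05,0.4,0,0,0,0.5],
    [0,-0.05,0.8,0,0,0,0.5],
    [0,-0.05,0.8,0,0,0,0.5],
    [0,-0.05,0.8,0,0,0,0.5],
  ],
)

```text
t: 3.25
tool_pos: [0.5613, -0.1647, 0.0998]
orientation: [0.086, -3.14, -0.001]
force: [0.5, -0.3, 1.3]
opening: 0.0699
```

```bash
python3 - <<'E'
from h import *
w=read_camera("wrist");s=read_camera("scene")
cv2.imwrite("pics/w2.png",w["frame"][:,:,::-1]);crop(s,180,130,160,120,5,"pics/s2.png")
E
```

```text
(no output)
```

View pics/w2.png

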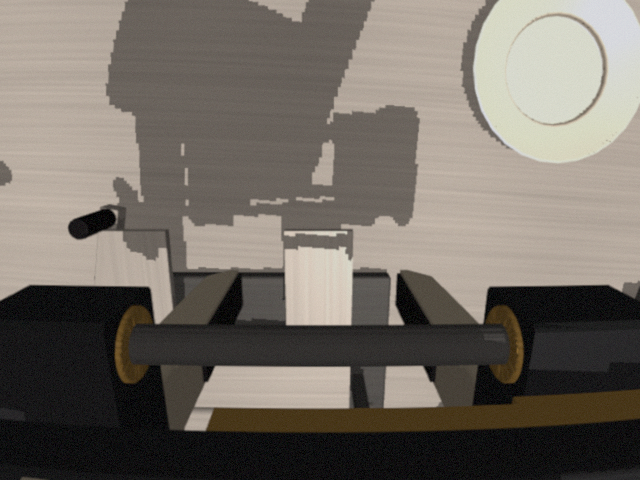

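View pics/s2.png

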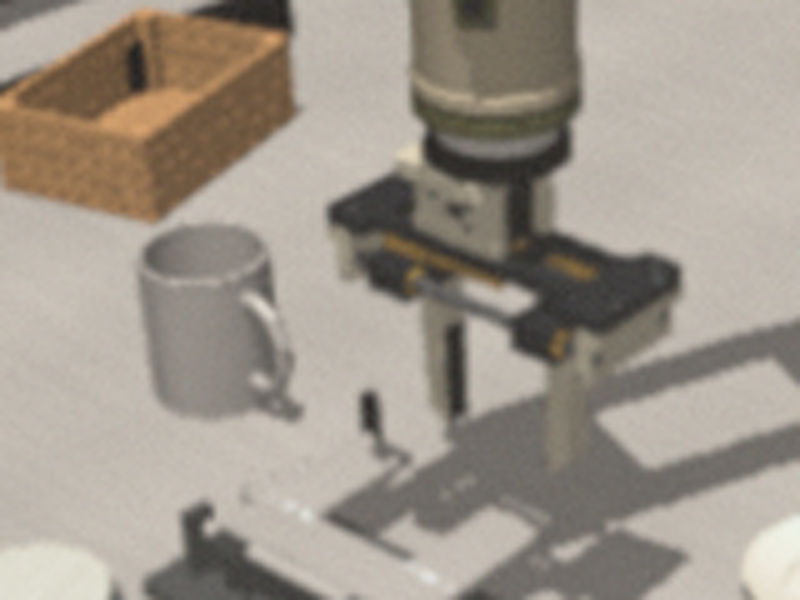

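Emit:
move_arm(
  series=[
    [0,0,0.4,0,0,0,0.5],
    [0,0,0.75,0,0,0,0.5],
    [0,0,0.75,0,0,0,0.5],
    [0,0,0.75,0,0,0,-0.5],
    [0,0,0.75,0,0,0,-0.5],
    [0,0,0.75,0,0,0,-0.5],
    [0,0,0.75,0,0,0,-0.5],
    [0,0,0.75,0,0,0,-0.5],
  ],
  squeeze=20,
)

```text
t: 4.15
tool_pos: [0.5627, -0.1648, 0.0251]
orientation: [-0.083, 3.138, 0.004]
force: [2.0, 9.3, 4.6]
opening: 0.0394
```

Emit:
move_arm(
  series=[
    [0,0,0,0,0,0,-0.5],
    [0,0,0,0,0,0,-0.5],
  ],
)

```text
t: 4.35
tool_pos: [0.5627, -0.1648, 0.0251]
orientation: [-0.084, 3.138, 0.003]
force: [0.7, 8.9, 4.0]
opening: 0.0395
```

Emit:
move_arm(
  series=[
    [-0.005,0,-0.11,0,0,0,-0.5],
    [-0.022,0,-0.217,0,0,0,-0.5],
    [-0.049,0,-0.322,0,0,0,-0.5],
    [-0.086,0,-0.424,0,0,0,-0.5],
    [-0.133,0,-0.523,0,0,0,-0.5],
    [-0.19,0,-0.615,0,0,0,-0.5],
    [-0.256,0,-0.702,0,0,0,-0.5],
    [-0.331,0,-0.782,0,0,0,-0.5],
  ],
)

```text
t: 5.15
tool_pos: [0.5931, -0.1631, 0.1018]
orientation: [0.084, -3.137, -0.004]
force: [-3.6, 5.8, -1.3]
opening: 0.0396
```

```bash
python3 - <<'E'
from h import *
s=read_camera("scene");crop(s,180,130,160,120,5,"pics/s3.png")
E
```

```text
(no output)
```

View pics/s3.png

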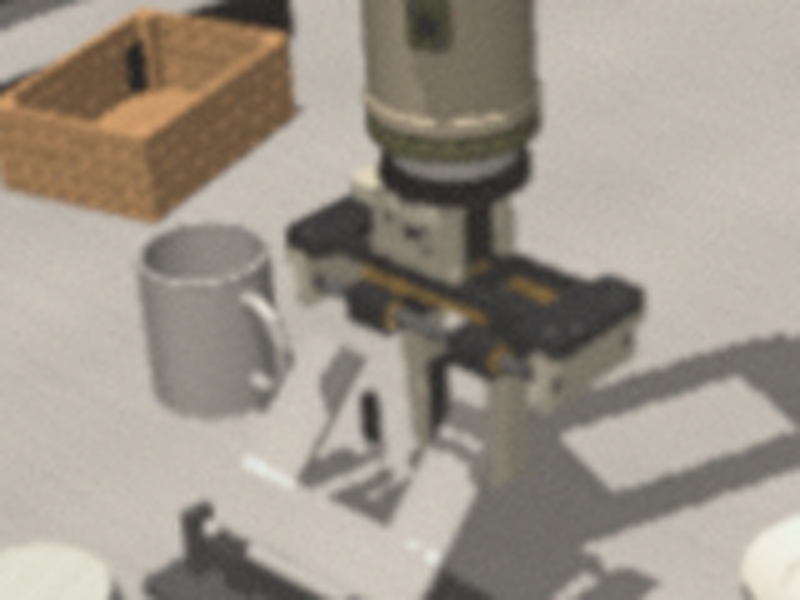

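Emit:
move_arm(
  series=[
    [-0.125,0,-0.105,0,0,0,-0.5],
    [-0.265,0,-0.189,0,0,0,-0.5],
    [-0.416,0,-0.252,0,0,0,-0.5],
    [-0.574,0,-0.292,0,0,0,-0.5],
    [-0.737,0,-0.308,0,0,0,-0.5],
    [-0.9,0,-0.299,0,0,0,-0.5],
    [-0.996,0,-0.282,0,0,0,-0.5],
  ],
)

```text
t: 5.9
tool_pos: [0.6958, -0.1576, 0.1324]
orientation: [-0.085, 3.137, 0.002]
force: [-1.4, 7.2, 7.1]
opening: 0.0394
```

Emit:
move_arm(
  series=[
    [-0.07,0,0.02,0,0,0,-0.5],
    [-0.14,0,0.04,0,0,0,-0.5],
    [-0.14,0,0.04,0,0,0,-0.5],
  ],
)

```text
t: 6.2
tool_pos: [0.7105, -0.1568, 0.1289]
orientation: [-0.086, 3.135, 0.002]
force: [2.3, 6.9, 7.9]
opening: 0.039
```

```bash
python3 - <<'E'
from h import *
s=read_camera("scene");crop(s,180,130,160,120,5,"pics/s4.png")
E
```

```text
(no output)
```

View pics/s4.png

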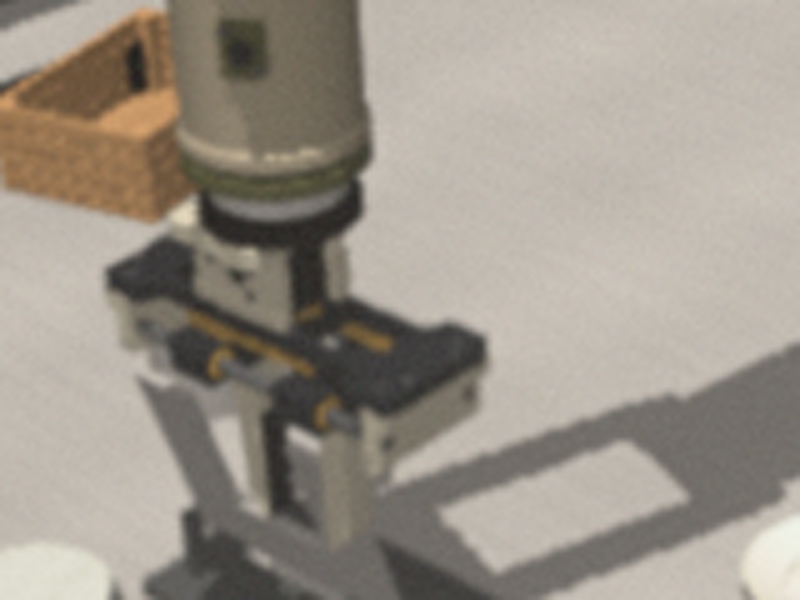

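Emit:
move_arm(
  series=[
    [0,0,0,0,0,0,0.4],
    [0,0,0,0,0,0,0.4],
    [0,0,0,0,0,0,0.4],
    [0,0,-0.4,0,0,0,0.4],
    [0,0,-0.8,0,0,0,0.4],
    [0,0,-1,0,0,0,0.4],
    [0,0,-1,0,0,0,0.4],
  ],
)

```text
t: 6.95
tool_pos: [0.7097, -0.1597, 0.2315]
orientation: [-0.083, 3.133, -0.004]
force: [-0.0, 0.0, 0.2]
opening: 0.065
```

```bash
python3 - <<'E'
from h import *
import pickle
st=read_state();print(st["tool_pos"],st["q"])
s=read_camera("scene");t=read_camera("top");w=read_camera("wrist");pickle.dump((w,t,s),open("c2.pkl","wb"))
crop(s,180,130,160,120,5,"pics/s5.png");cv2.imwrite("pics/t5.png",t["frame"][:,:,::-1])
E
```

```text
[ 0.70971388 -0.15970911  0.2315329 ] [-2.91654707e-01  4.70187013e-01  1.05835441e+00 -2.52312935e-04
  1.60527659e+00 -1.91511504e+00]
```

View pics/s5.png

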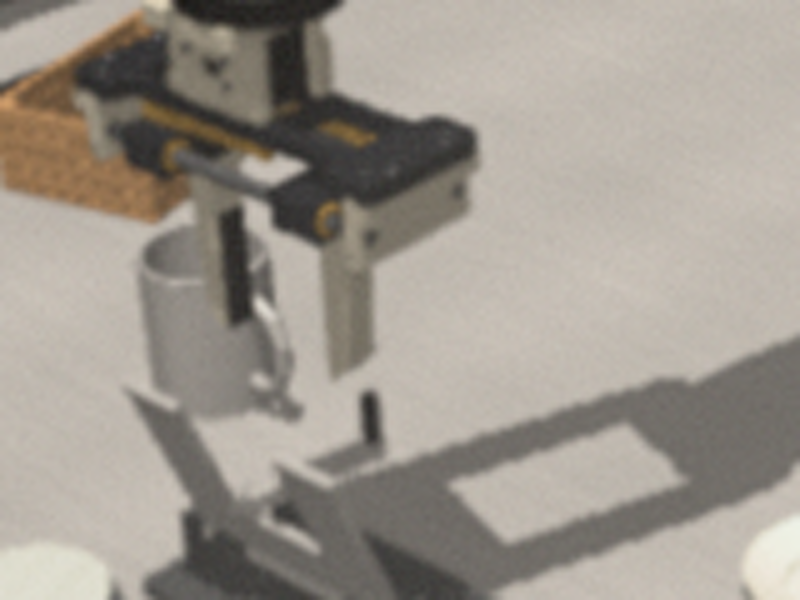

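View pics/t5.png

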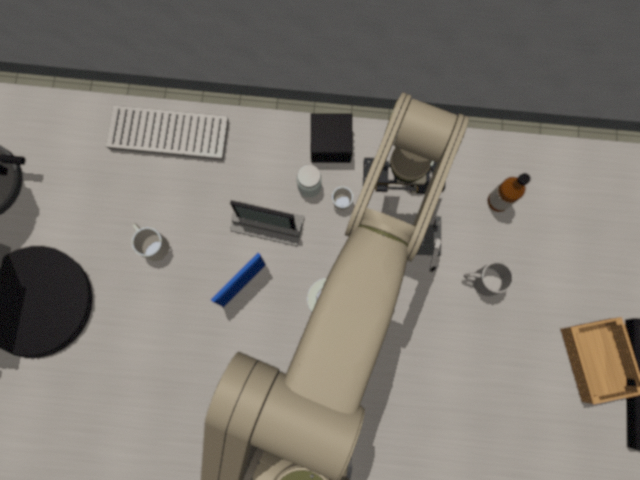

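Emit:
move_arm(
  series=[
    [0.1,0.3,-0.3,0,0,0,0.4],
    [0.3,0.8,-0.4,0,0,0,0.4],
    [0.5,1,-0.4,0,0,0,0.4],
    [0.5,1,-0.4,0,0,0,0.4],
  ],
)

```text
t: 7.5
tool_pos: [0.6498, -0.0579, 0.264]
orientation: [0.089, -3.136, -0.003]
force: [-0.7, -0.4, -0.3]
opening: 0.0651
```

Emit:
move_arm(
  series=[
    [0,1,0,0,0,0,0.2],
    [0,1,0,0,0,0,0.2],
    [0,1,0,0,0,0,0.2],
  ],
)

```text
t: 7.8
tool_pos: [0.6461, 0.0438, 0.2637]
orientation: [0.091, -3.137, -0.004]
force: [0.5, -0.2, 0.4]
opening: 0.0562
```

Emit:
move_arm(
  series=[
    [0,1,0,0,0,0,0.2],
    [0,1,0,0,0,0,0.2],
    [0,1,0,0,0,0,0.2],
  ],
)

```text
t: 8.1
tool_pos: [0.6407, 0.1432, 0.2637]
orientation: [0.091, -3.137, -0.002]
force: [-0.6, -0.4, 0.1]
opening: 0.0559
```

Emit:
move_arm(
  series=[
    [0,0.4,0,0,0,0.28,0.2],
    [0,0.4,0,0,0,0.28,0.2],
    [0,0.4,0,0,0,0.28,0.2],
    [0,0.4,0,0,0,0.28,0.2],
    [0,0.4,0,0,0,0.55,0.2],
    [0,0.4,0,0,0,0.55,0.2],
    [0,0.4,0,0,0,0.55,0.2],
    [0,0.4,0,0,0,0.55,0.2],
  ],
)

```text
t: 8.9
tool_pos: [0.6398, 0.1764, 0.2639]
orientation: [-1.713, -2.632, 0.004]
force: [0.9, -0.5, 0.2]
opening: 0.0556
```

Emit:
move_arm(
  series=[
    [0,0,0,0,0,0.166,0.2],
    [0,0,0,0,0,0.166,0.2],
    [0,0,0,0,0,0.166,0.2],
    [0,0,0,0,0,0.166,0.2],
    [0,0,0,0,0,0.166,0.2],
  ],
)

```text
t: 9.4
tool_pos: [0.6398, 0.1766, 0.2641]
orientation: [-2.329, -2.108, 0.004]
force: [-0.1, -0.3, 0.2]
opening: 0.056
```

```bash
python3 - <<'E'
from h import *
import pickle
st=read_state();print(st["tool_pos"],R.from_rotvec(st["orientation"]).as_matrix().round(4),st["q"])
w=read_camera("wrist");s=read_camera("scene");pickle.dump((w,s),open("c3.pkl","wb"))
cv2.imwrite("pics/w6.png",w["frame"][:,:,::-1]);crop(s,300,180,160,120,5,"pics/s6.png")
E
```

```text
[0.63978186 0.17661521 0.26411979] [[ 0.0994  0.995  -0.0025]
 [ 0.995  -0.0994 -0.001 ]
 [-0.0013 -0.0024 -1.    ]] [ 1.92423583e-01  2.93405617e-01  1.22017077e+00 -5.18234479e-04
  1.63070953e+00  2.91962954e-01]
```

View pics/w6.png

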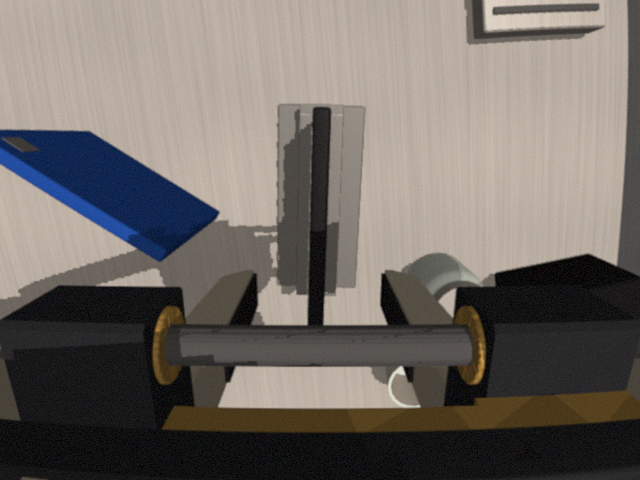

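View pics/s6.png

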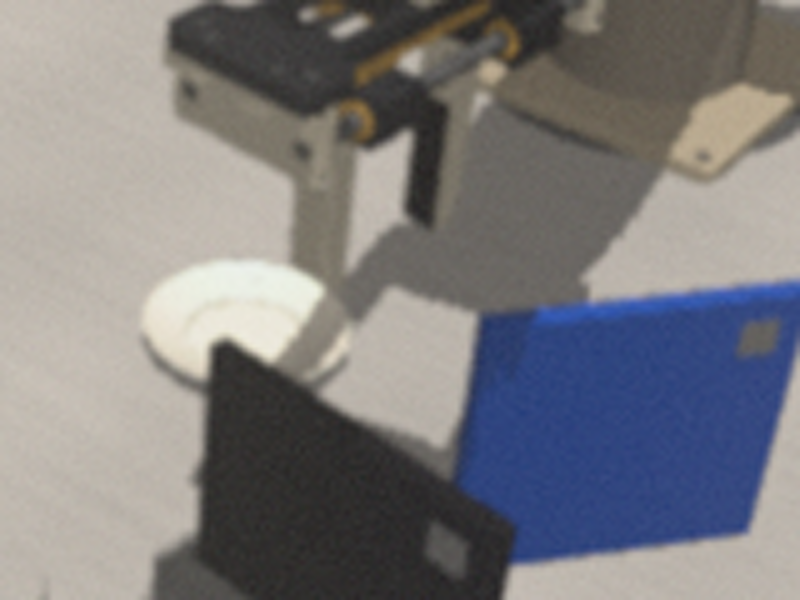

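```bash
python3 - <<'E'
from h import *
import pickle
w,s=pickle.load(open("c3.pkl","rb"))
g=w["frame"].astype(int).max(2)
L=[];
for r in range(112,285,8):
    row=g[r,295:345]<45
    i=np.where(row)[0]; 
    if len(i): 
        a,b=onz(w,(295+i[0]-.5,r),.17),onz(w,(295+i[-1]+.5,r),.17); print(r,295+i[0],295+i[-1],a[:2].round(4),b[:2].round(4),np.hypot(*(a-b)[:2]).round(4))
print("end",onz(w,(321,106),.17), g[100:116,321])
crop(w,270,90,110,220,3,"pics/w6c.png")
E
```

```text
112 314 329 [0.6441 0.2596] [0.6542 0.2586] 0.0102
120 314 329 [0.6436 0.2546] [0.6538 0.2536] 0.0103
128 313 329 [0.6424 0.2497] [0.6533 0.2486] 0.0109
136 313 328 [0.6419 0.2447] [0.6522 0.2437] 0.0103
144 313 328 [0.6414 0.2396] [0.6517 0.2386] 0.0104
152 313 328 [0.6408 0.2346] [0.6512 0.2335] 0.0104
160 312 328 [0.6397 0.2295] [0.6507 0.2284] 0.0111
168 312 327 [0.6391 0.2243] [0.6496 0.2233] 0.0105
176 312 327 [0.6386 0.2191] [0.6491 0.2181] 0.0106
184 312 327 [0.6381 0.2139] [0.6486 0.2128] 0.0106
192 311 326 [0.6368 0.2086] [0.6474 0.2076] 0.0106
200 311 326 [0.6363 0.2033] [0.6469 0.2022] 0.0107
208 311 326 [0.6357 0.1979] [0.6464 0.1969] 0.0107
216 311 326 [0.6352 0.1925] [0.6459 0.1914] 0.0108
224 311 325 [0.6346 0.187 ] [0.6447 0.186 ] 0.0102
232 310 326 [0.6333 0.1815] [0.6449 0.1804] 0.0116
240 310 325 [0.6327 0.1759] [0.6437 0.1748] 0.011
248 310 325 [0.6322 0.1703] [0.6431 0.1692] 0.011
256 310 325 [0.6316 0.1645] [0.6426 0.1635] 0.0111
264 310 325 [0.6309 0.1588] [0.642  0.1577] 0.0111
272 309 324 [0.6296 0.153 ] [0.6408 0.1519] 0.0112
280 309 324 [0.629  0.1471] [0.6402 0.146 ] 0.0113
end [0.64918648 0.26282514 0.17      ] [184 186 182 165 149 143 113  57  34  40  47  47  47  49  47  46]
```

View pics/w6c.png

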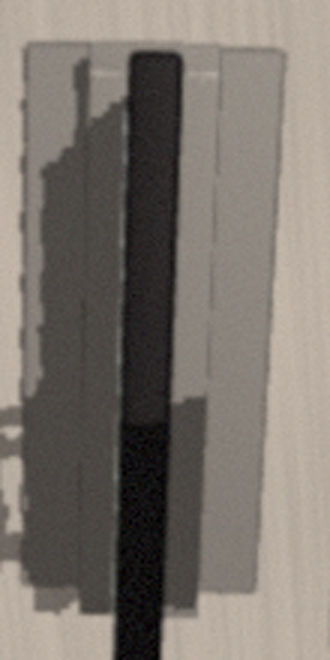

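Emit:
move_arm(
  series=[
    [0,0,0.3,0,0,0.007,0.2],
    [0,0,0.6,0,0,0.007,0.2],
    [0,0,0.8,0,0,0.007,0.2],
    [0,0,0.8,0,0,0.007,0.2],
  ],
)

```text
t: 9.9
tool_pos: [0.6374, 0.1772, 0.1811]
orientation: [-2.346, -2.084, 0.01]
force: [-0.5, 0.3, 0.5]
opening: 0.056
```

Emit:
move_arm(
  series=[
    [0,0,0.3,0,0,0,0.2],
    [0,0,0.54,0,0,0,0.2],
    [0,0,0.54,0,0,0,0.2],
    [0,0,0.54,0,0,0,-0.9],
    [0,0,0.54,0,0,0,-0.9],
    [0,0,0.54,0,0,0,-0.9],
    [0,0,0.54,0,0,0,-0.9],
    [0,0,0.54,0,0,0,-0.9],
  ],
  squeeze=25,
)

```text
t: 10.7
tool_pos: [0.6402, 0.1783, 0.1329]
orientation: [2.35, 2.085, 0.002]
force: [-0.2, -0.2, -0.7]
opening: 0.0203
```

Emit:
move_arm(
  series=[
    [0,0,0,0,0,0,-0.9],
    [0,0,0,0,0,0,-0.9],
    [0,0,0,0,0,0,-0.9],
  ],
)

```text
t: 11.0
tool_pos: [0.6397, 0.1783, 0.1324]
orientation: [-2.35, -2.085, 0.0]
force: [-3.3, -0.1, 3.6]
opening: 0.0118
```

Emit:
move_arm(
  series=[
    [0,0,-0.1,0,0,0,-0.9],
    [0,0,-0.25,0,0,0,-0.9],
    [0,0,-0.45,0,0,0,-0.9],
    [0,0,-0.7,0,0,0,-0.9],
    [0,0,-1,0,0,0,-0.9],
    [0,0,-1,0,0,0,-0.9],
  ],
  squeeze=30,
)

```text
t: 11.6
tool_pos: [0.6425, 0.1788, 0.2388]
orientation: [2.346, 2.082, 0.013]
force: [1.2, 0.2, -4.1]
opening: 0.0119
```

```bash
python3 - <<'E'
from h import *
import pickle
st=read_state();print(st["tool_pos"],R.from_rotvec(st["orientation"]).as_matrix().round(4),st["q"],st["opening"])
w=read_camera("wrist");s=read_camera("scene");pickle.dump((w,s),open("c4.pkl","wb"))
cv2.imwrite("pics/w7.png",w["frame"][:,:,::-1]);cv2.imwrite("pics/s7.png",s["frame"][:,:,::-1])
E
```

```text
[0.64246    0.17875402 0.23877902] [[ 0.1191  0.9928  0.0093]
 [ 0.9929 -0.1191  0.0018]
 [ 0.0029  0.009  -1.    ]] [ 1.94521844e-01  2.94794538e-01  1.26418881e+00 -8.21537573e-06
  1.57315786e+00  3.13923823e-01] 0.011939398716654073
```

View pics/w7.png

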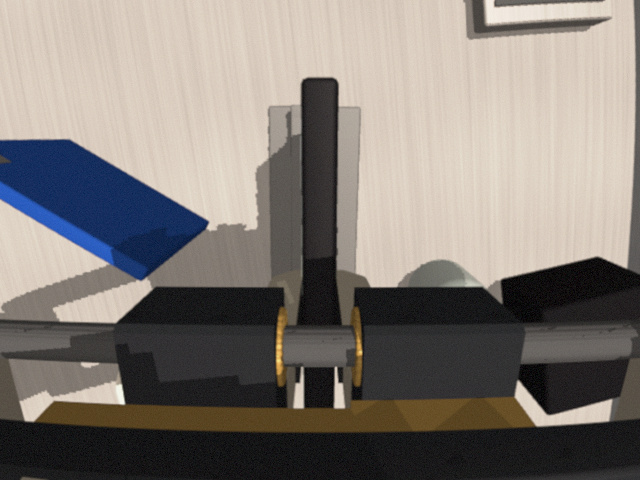

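View pics/s7.png

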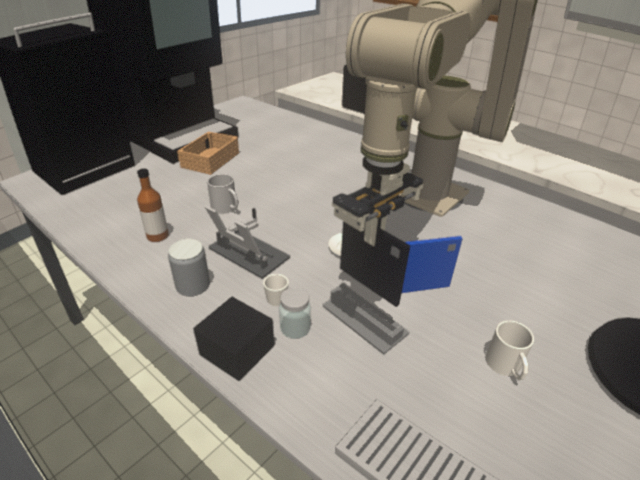

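Emit:
move_arm(
  series=[
    [-0.2,0,-0.3,0,0,0,-0.9],
    [-0.5,0.05,-0.4,0,0,0,-0.9],
    [-0.8,0.1,-0.4,0,0,0,-0.9],
    [-1,0.1,-0.4,0,0,0,-0.9],
  ],
)

```text
t: 12.1
tool_pos: [0.6372, 0.0756, 0.2697]
orientation: [-2.35, -2.083, 0.004]
force: [0.8, -0.6, -6.0]
opening: 0.0117
```

Emit:
move_arm(
  series=[
    [-0.35,0.04,0,0,0,0,-0.9],
    [-0.7,0.08,0,0,0,0,-0.9],
    [-1,0.11,0,0,0,0,-0.9],
  ],
)

```text
t: 12.4
tool_pos: [0.6355, -0.0245, 0.2689]
orientation: [-2.348, -2.082, 0.005]
force: [0.7, 0.4, -5.2]
opening: 0.0118
```

Emit:
move_arm(
  series=[
    [-0.35,0.04,0,0,0,0,-0.9],
    [-0.7,0.08,0,0,0,0,-0.9],
    [-1,0.11,0,0,0,0,-0.9],
  ],
)

```text
t: 12.7
tool_pos: [0.6345, -0.1251, 0.2689]
orientation: [-2.348, -2.082, 0.004]
force: [-0.2, -0.6, -4.7]
opening: 0.0121
```

Emit:
move_arm(
  series=[
    [-0.35,0.04,0,0,0,-0.02,-0.9],
    [-0.65,0.08,0,0,0,-0.04,-0.9],
    [-0.9,0.11,0,0,0,-0.055,-0.9],
    [-0.9,0.11,0,0,0,-0.055,-0.9],
  ],
)

```text
t: 13.1
tool_pos: [0.6343, -0.2176, 0.2684]
orientation: [-2.162, -2.275, 0.005]
force: [0.1, -0.3, -4.3]
opening: 0.0116
```

```bash
python3 - <<'E'
from h import *
import pickle
st=read_state();print(st["tool_pos"],R.from_rotvec(st["orientation"]).as_matrix().round(4),st["q"],st["opening"])
w=read_camera("wrist");s=read_camera("scene");pickle.dump((w,s),open("c5.pkl","wb"))
cv2.imwrite("pics/w8.png",w["frame"][:,:,::-1]);crop(s,180,130,160,120,5,"pics/s8.png")
E
```

```text
[ 0.63430226 -0.21757809  0.26842181] [[-5.090e-02  9.987e-01 -4.700e-03]
 [ 9.987e-01  5.090e-02  4.000e-04]
 [ 6.000e-04 -4.600e-03 -1.000e+00]] [-4.06027055e-01  3.14032393e-01  1.18772018e+00 -1.49499176e-03
  1.64428532e+00 -4.57080986e-01] 0.01159857926239802
```

View pics/w8.png

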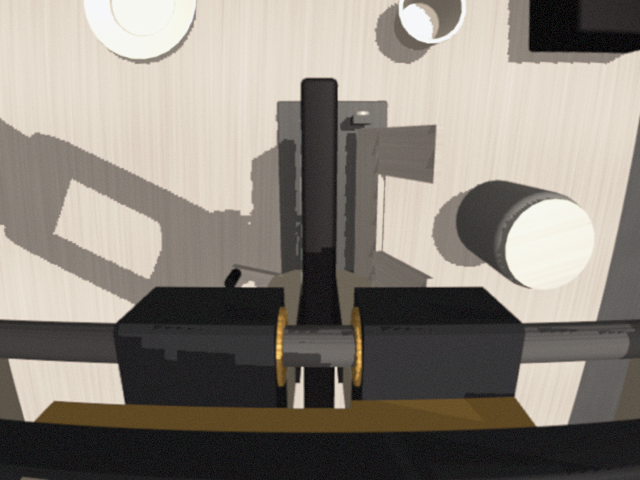

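View pics/s8.png

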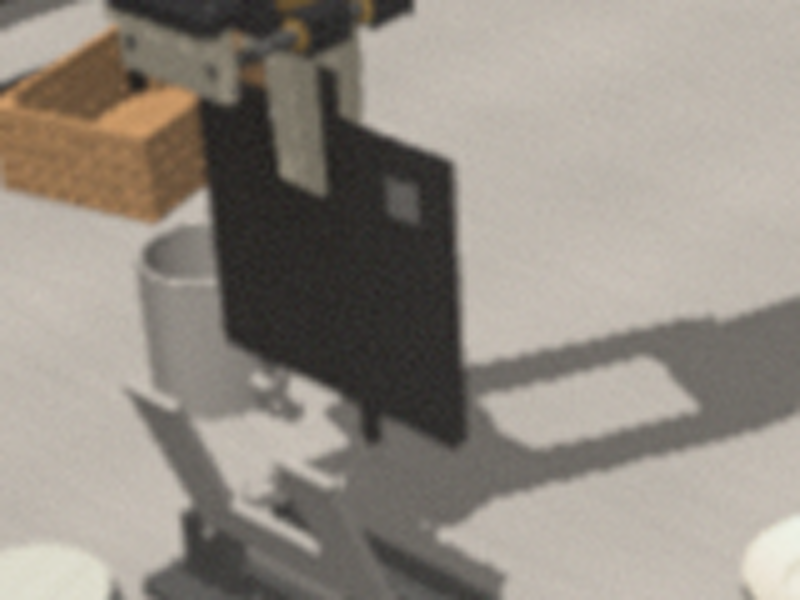

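```bash
python3 - <<'E'
from h import *
import pickle
w,s=pickle.load(open("c5.pkl","rb"))
a,b=onz(w,(277,101),.012),onz(w,(386.5,100.5),.012);print(a,b,np.linalg.norm(a-b))
y=.054;Rz=np.array([[np.cos(y),-np.sin(y)],[np.sin(y),np.cos(y)]]);o=np.array([.6397,-.2163])
for n,p in [("FL",(-.05,.105)),("RL",(.065,.105))]: print(n,o+Rz@p)
# expected prong corners left, front face open
u=np.array([np.sin(.349),np.cos(.349)]);n=np.array([np.cos(.349),-np.sin(.349)])
for yy in (.075,.035,-.035,-.075):
    for k,m in (("front",-.005),("rear",.001)):
        q=np.array([.035,.045])+.125*u+m*n; P=np.r_[o+Rz@[q[0],yy],q[1]]; print(yy,k,P.round(4),proj(w,P).round(1),proj(s,P).round(1))
print("tablet end",onz(w,(320,79),.306))
crop(w,260,80,200,220,3,"pics/w8c.png");crop(s,195,190,80,60,10,"pics/s8c.png")
E
```

```text
[ 0.58436614 -0.11424039  0.012     ] [ 0.69754067 -0.10772359  0.012     ] 0.11336200194994873
FL [ 0.58410564 -0.11415174]
RL [ 0.69893801 -0.10794476]
0.075 front [ 0.7086 -0.1375  0.1642] [[436.5 124.9]] [[246.4 226.1]]
0.075 rear [ 0.7142 -0.1372  0.1621] [[443.8 125.1]] [[244.8 227.9]]
0.035 front [ 0.7108 -0.1774  0.1642] [[433.2 184.2]] [[234.8 220.3]]
0.035 rear [ 0.7164 -0.1771  0.1621] [[440.3 183.9]] [[233.2 222. ]]
-0.035 front [ 0.7145 -0.2473  0.1642] [[426.9 279.7]] [[215.5 210.7]]
-0.035 rear [ 0.7202 -0.247   0.1621] [[433.7 278.7]] [[214.  212.3]]
-0.075 front [ 0.7167 -0.2872  0.1642] [[423.2 329.2]] [[205.1 205.5]]
-0.075 rear [ 0.7223 -0.2869  0.1621] [[429.8 327.8]] [[203.6 207.1]]
tablet end [ 0.6299772  -0.13361905  0.306     ]
```

View pics/w8c.png

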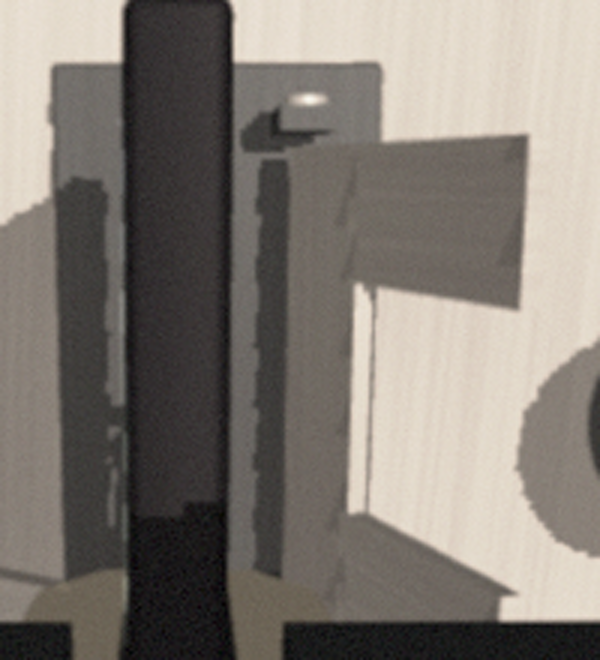

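View pics/s8c.png

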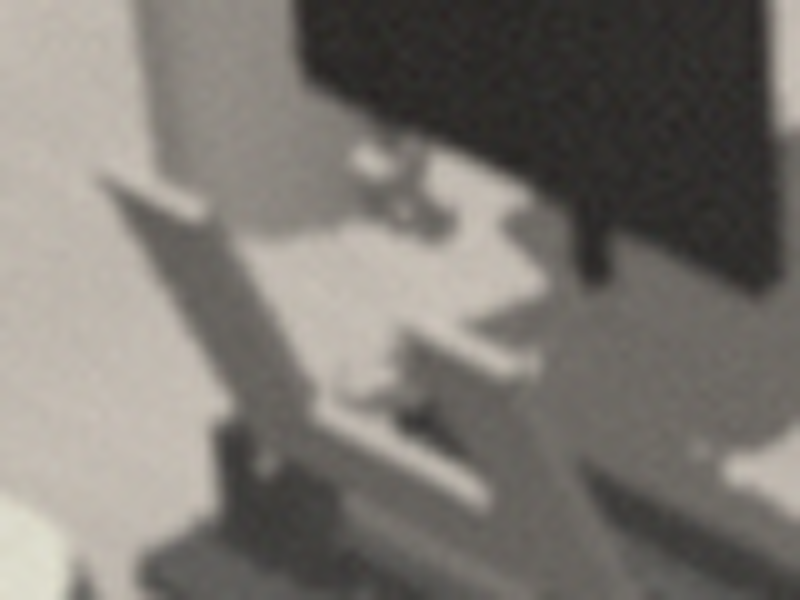

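Emit:
move_arm(
  series=[
    [0,0,0,0.04,0,0,-0.9],
    [0,0.1,0,0.08,0,0,-0.9],
    [0,0.2,0,0.111,0,0,-0.9],
    [0,0.4,0,0.111,0,0,-0.9],
    [0,0.6,0.2,0.111,0,0,-0.9],
    [0.01,0.8,0.35,0.111,0,0,-0.9],
    [0.013,0.86,0.42,0.111,0,0,-0.9],
    [0.013,0.86,0.42,0.111,0,0,-0.9],
  ],
)

```text
t: 14.0
tool_pos: [0.722, -0.2061, 0.2246]
orientation: [-1.974, -2.088, 0.371]
force: [-0.1, 0.7, -5.1]
opening: 0.0119
```

```bash
python3 - <<'E'
from h import *
import pickle
st=read_state();M=R.from_rotvec(st["orientation"]).as_matrix();print(st["tool_pos"],M.round(4),st["q"],st["opening"])
y=.054;Rz=R.from_euler("z",y).as_matrix();o=np.array([.6397,-.2163,0])
print("TCP in stand mm",(Rz.T@(st["tool_pos"]-o)*1000).round(1),"tool axes in stand\n",(Rz.T@M).round(4))
w=read_camera("wrist");s=read_camera("scene");pickle.dump((w,s),open("c6.pkl","wb"))
cv2.imwrite("pics/w9.png",w["frame"][:,:,::-1]);crop(s,180,130,160,120,5,"pics/s9.png")
E
```

```text
[ 0.722034   -0.20613205  0.22462107] [[-0.0554  0.9364 -0.3465]
 [ 0.9985  0.0528 -0.0169]
 [ 0.0024 -0.3469 -0.9379]] [-0.28855148  1.07072903  0.23858575 -0.13890838  2.16363483 -0.4027994 ] 0.01194326218020984
TCP in stand mm [ 82.8   5.7 224.6] tool axes in stand
 [[-0.0014  0.9379 -0.3469]
 [ 1.      0.0021  0.0018]
 [ 0.0024 -0.3469 -0.9379]]
```

View pics/w9.png

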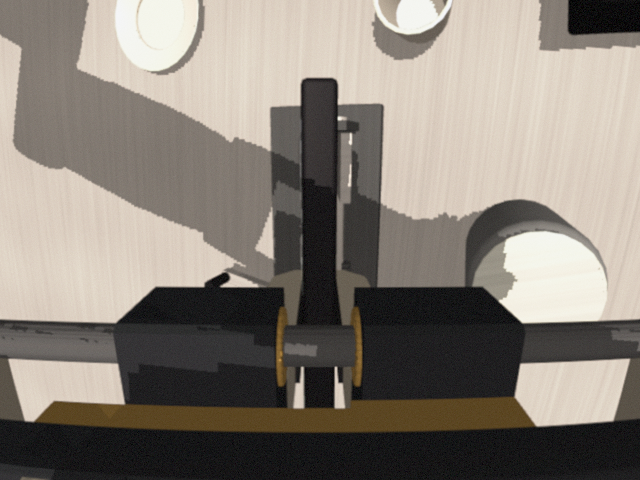

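View pics/s9.png

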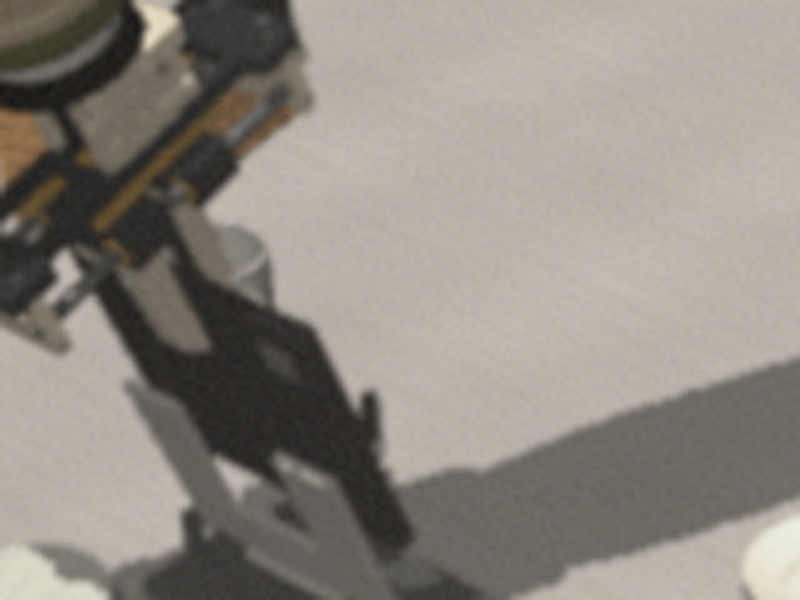

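Emit:
move_arm(
  series=[
    [-0.05,0,0,0,0,0,-0.9],
    [-0.05,0,0.2,0,0,0,-0.9],
    [-0.05,0,0.4,0,0,0,-0.9],
    [-0.05,0,0.6,0,0,0,-0.9],
    [-0.05,0,0.75,0,0,0,-0.9],
    [-0.05,0,0.85,0,0,0,-0.9],
    [-0.05,0,0.85,0,0,0,-0.9],
  ],
)

```text
t: 14.8
tool_pos: [0.6919, -0.2153, 0.1502]
orientation: [-1.981, -2.088, 0.368]
force: [-0.6, 0.4, -4.7]
opening: 0.0118
```

```bash
cat > rep.py <<'E'
from h import *
def rep():
    st=read_state();M=R.from_rotvec(st["orientation"]).as_matrix();print(st["t"],st["q"].round(3),st["opening"],st["force"].round(1))
    Rz=R.from_euler("z",.054).as_matrix();o=np.array([.6397,-.2163,0])
    p=Rz.T@(st["tool_pos"]-o)*1000;A=Rz.T@M
    d=p[[0,2]]-[30.3,46.7]
    print("TCP stand",p.round(1),"n",(d@[.9397,-.342]).round(1),"(want -6) u",(d@[.342,.9397]).round(1),"(want 85.5)\n",A.round(3))
E
python3 - <<'E'
from rep import *
rep()
w=read_camera("wrist");s=read_camera("scene")
cv2.imwrite("pics/w10.png",w["frame"][:,:,::-1]);crop(s,180,150,120,90,6,"pics/s10.png")
E
```

```text
14.8 [-0.309  0.905  0.629 -0.13   1.934 -0.388] 0.011822824819367283 [-0.6  0.4 -4.7]
TCP stand [ 52.2  -1.8 150.2] n -14.8 (want -6) u 104.8 (want 85.5)
 [[ 0.002  0.939 -0.343]
 [ 1.    -0.001  0.001]
 [ 0.    -0.343 -0.939]]
```

View pics/s10.png

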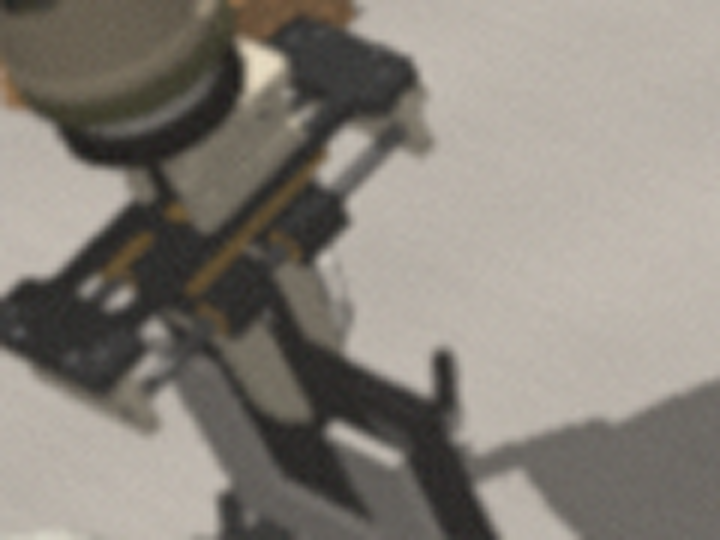

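View pics/w10.png

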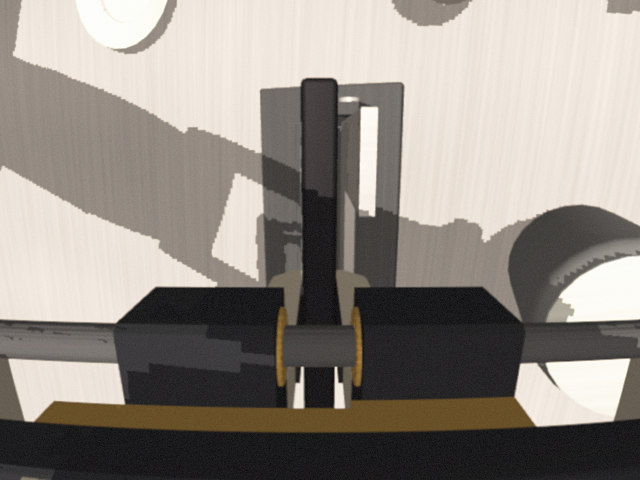

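Emit:
move_arm(
  series=[
    [0.02,0.04,0.05,0,0,0,-0.9],
    [0.02,0.04,0.1,0,0,0,-0.9],
    [0.02,0.04,0.14,0,0,0,-0.9],
    [0.02,0.04,0.17,0,0,0,-0.9],
    [0.02,0.04,0.17,0,0,0,-0.9],
  ],
)

```text
t: 15.4
tool_pos: [0.6898, -0.2133, 0.1339]
orientation: [-1.98, -2.087, 0.371]
force: [-7.2, -1.2, 0.3]
opening: 0.0116
```

```bash
python3 - <<'E'
from rep import *
rep()
E
```

```text
15.4 [-0.307  0.903  0.662 -0.129  1.905 -0.382] 0.011597410845273255 [-7.2 -1.2  0.3]
TCP stand [ 50.2   0.3 133.9] n -11.1 (want -6) u 88.8 (want 85.5)
 [[ 0.002  0.939 -0.344]
 [ 1.    -0.002  0.   ]
 [-0.    -0.344 -0.939]]
```

```bash
python3 - <<'E'
from rep import *
w=read_camera("wrist");s=read_camera("scene");t=read_camera("top")
import pickle;pickle.dump((w,s,t),open("c7.pkl","wb"))
crop(w,240,60,190,240,3,"pics/w11.png");crop(s,190,180,110,80,7,"pics/s11.png");crop(t,340,180,140,105,5,"pics/t11.png")
E
```

```text
(no output)
```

View pics/s11.png

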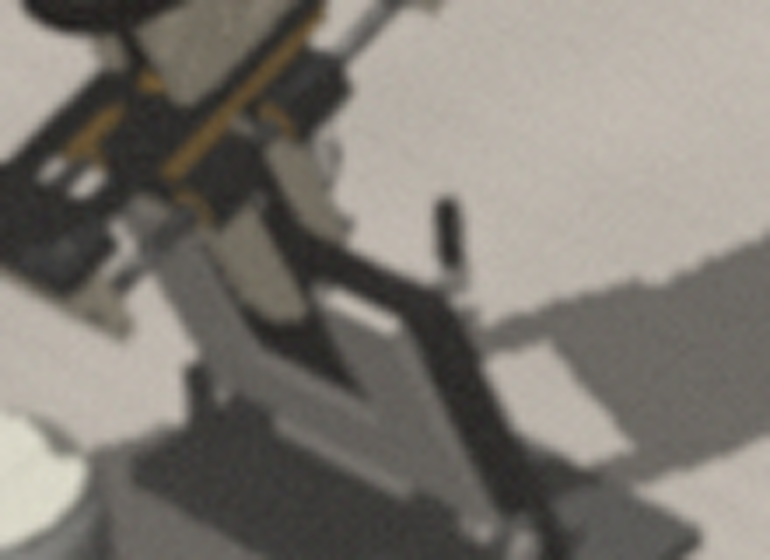

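View pics/w11.png

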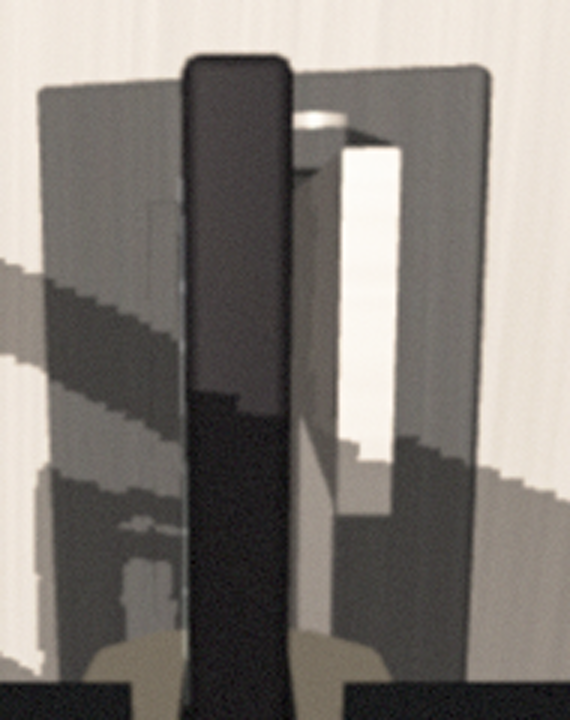

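View pics/t11.png

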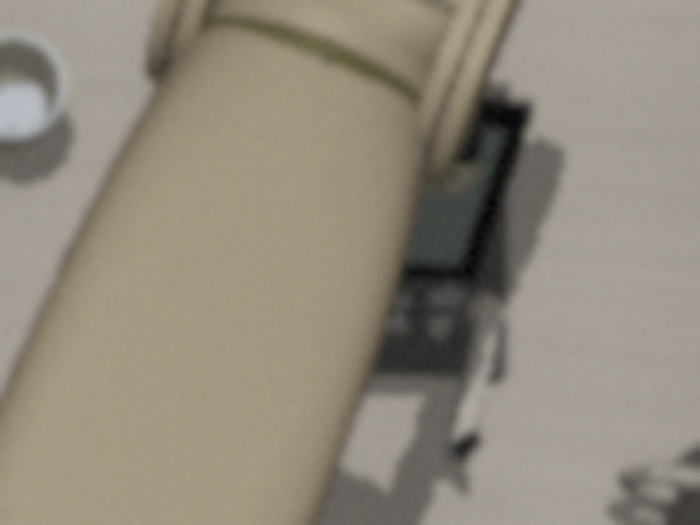

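Emit:
move_arm(
  series=[
    [0,0,0,0,0,0,-0.9],
    [0,0,0,0,0,0,-0.9],
    [0,0,0,0,0,0,-0.9],
  ],
)

```text
t: 15.85
tool_pos: [0.6899, -0.2133, 0.1339]
orientation: [-1.98, -2.087, 0.371]
force: [-8.1, -0.7, 1.1]
opening: 0.0119
```

```bash
python3 - <<'E'
from rep import *
rep();print(read_state()["wrist_torque"])
import pickle
w,s,t=pickle.load(open("c7.pkl","rb"))
# predicted pixel of tablet corners given measured TCP, assume bottom 122.4 or 125.7 along tool z
st=read_state();M=R.from_rotvec(st["orientation"]).as_matrix();p=st["tool_pos"]
Rz=R.from_euler("z",.054).as_matrix();o=np.array([.6397,-.2163,0])
for L in(.122,.126):
  for xx in(.085,-.085):
    for b in(.0,.16):
      for yy in (.006,-.006):
        P=p+M@np.array([xx,yy,L-b]);print(L,xx,b,yy,"stand",(Rz.T@(P-o)*1000).round(1),"w",proj(w,P)[0].round(1),"s",proj(s,P)[0].round(1),"t",proj(t,P)[0].round(1))
E
```

```text
15.85 [-0.307  0.903  0.661 -0.129  1.905 -0.382] 0.011913493082582187 [-8.1 -0.7  1.1]
TCP stand [ 50.2   0.3 133.9] n -11.1 (want -6) u 88.8 (want 85.5)
 [[ 0.002  0.939 -0.344]
 [ 1.    -0.002  0.   ]
 [-0.    -0.344 -0.939]]
[-0.18462867  2.02538379  0.08633864]
0.122 0.085 0.0 0.006 stand [14.  85.3 17.3] w [327.5 112.1] s [268.7 262.3] t [374.1 230.2]
0.122 0.085 0.0 -0.006 stand [ 2.7 85.3 21.4] w [310.5 112.1] s [271.5 259.1] t [374.1 233.8]
0.122 0.085 0.16 0.006 stand [ 69.1  85.3 167.5] w [339.6  75.7] s [250.5 225.8] t [380.4 197.1]
0.122 0.085 0.16 -0.006 stand [ 57.8  85.3 171.6] w [300.7  75.7] s [253.6 222.3] t [380.5 200.8]
0.122 -0.085 0.0 0.006 stand [ 13.7 -84.7  17.3] w [326.3 331.8] s [225.1 238.8] t [433.8 233.1]
0.122 -0.085 0.0 -0.006 stand [  2.5 -84.7  21.5] w [311.4 331.8] s [227.8 235.8] t [434.1 236.7]
0.122 -0.085 0.16 0.006 stand [ 68.8 -84.7 167.5] w [333.6 507.2] s [203.7 202.5] t [445.7 200.1]
0.122 -0.085 0.16 -0.006 stand [ 57.6 -84.7 171.7] w [305.4 507.3] s [206.8 199.4] t [446.  203.9]
0.126 0.085 0.0 0.006 stand [12.6 85.3 13.5] w [327.4 112.5] s [269.2 263.1] t [374. 231.]
0.126 0.085 0.0 -0.006 stand [ 1.4 85.3 17.6] w [310.6 112.5] s [271.9 259.9] t [374.  234.5]
0.126 0.085 0.16 0.006 stand [ 67.7  85.3 163.7] w [338.9  77.7] s [251.  226.8] t [380.2 198. ]
0.126 0.085 0.16 -0.006 stand [ 56.5  85.3 167.8] w [301.2  77.7] s [254.1 223.3] t [380.3 201.7]
0.126 -0.085 0.0 0.006 stand [ 12.4 -84.7  13.6] w [326.2 329.5] s [225.6 239.6] t [433.6 233.8]
0.126 -0.085 0.0 -0.006 stand [  1.1 -84.7  17.7] w [311.5 329.5] s [228.3 236.7] t [433.8 237.4]
0.126 -0.085 0.16 0.006 stand [ 67.5 -84.7 163.8] w [333.2 499.4] s [204.3 203.5] t [445.4 201. ]
0.126 -0.085 0.16 -0.006 stand [ 56.2 -84.7 167.9] w [305.7 499.4] s [207.4 200.4] t [445.7 204.8]
```

Emit:
move_arm(
  series=[
    [0,0,-0.02,0,0,0,-0.9],
    [0,0,-0.04,0,0,0,-0.9],
    [0,0,-0.04,0,0,0,-0.9],
  ],
)

```text
t: 16.15
tool_pos: [0.6907, -0.213, 0.1361]
orientation: [-1.979, -2.085, 0.372]
force: [-9.0, -0.8, -4.9]
opening: 0.0121
```

```bash
python3 - <<'E'
from rep import *
rep();print(read_state()["wrist_torque"])
E
```

```text
16.15 [-0.307  0.908  0.65  -0.129  1.913 -0.382] 0.0121094259034268 [-9.  -0.8 -4.9]
TCP stand [ 51.1   0.5 136.1] n -11.0 (want -6) u 91.1 (want 85.5)
 [[ 0.002  0.938 -0.346]
 [ 1.    -0.001  0.001]
 [ 0.    -0.346 -0.938]]
[-0.2752378   1.71204075  0.11477606]
```

Emit:
move_arm(
  series=[
    [0,0,0,0.01,0,0,-0.9],
    [0,0.01,0,0.018,0,0,-0.9],
    [0,0.02,0.015,0.018,0,0,-0.9],
    [0,0.02,0.03,0.018,0,0,-0.9],
    [0,0.02,0.03,0.018,0,0,-0.9],
  ],
)

```text
t: 16.65
tool_pos: [0.6932, -0.2128, 0.1332]
orientation: [-1.949, -2.056, 0.421]
force: [-2.3, -0.1, -3.6]
opening: 0.0117
```

```bash
python3 - <<'E'
from rep import *
rep();print(read_state()["wrist_torque"])
w=read_camera("wrist");s=read_camera("scene")
crop(w,240,60,190,240,3,"pics/w12.png");crop(s,190,180,110,80,7,"pics/s12.png")
E
```

```text
16.65 [-0.298  0.993  0.538 -0.149  1.989 -0.386] 0.011703131509648034 [-2.3 -0.1 -3.6]
TCP stand [ 53.7   0.6 133.2] n -7.6 (want -6) u 89.2 (want 85.5)
 [[ 0.001  0.919 -0.393]
 [ 1.    -0.001  0.   ]
 [ 0.    -0.393 -0.919]]
[ 0.06341474 -0.08098823  0.00606241]
```

View pics/w12.png

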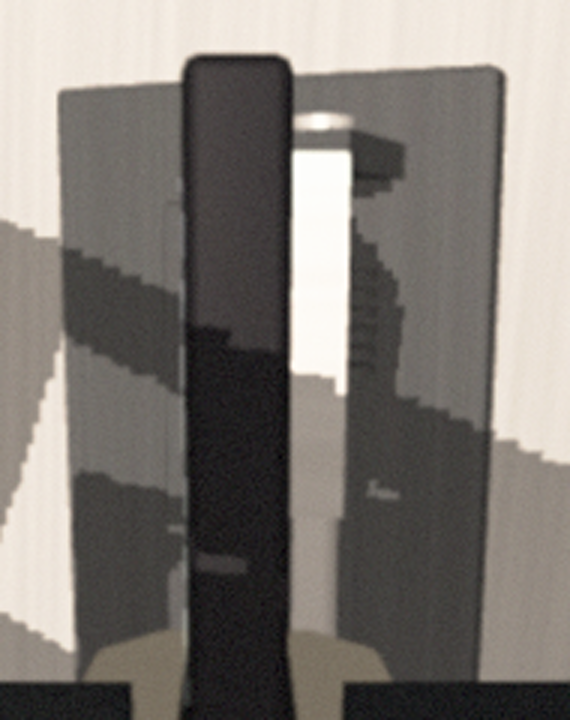

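View pics/s12.png

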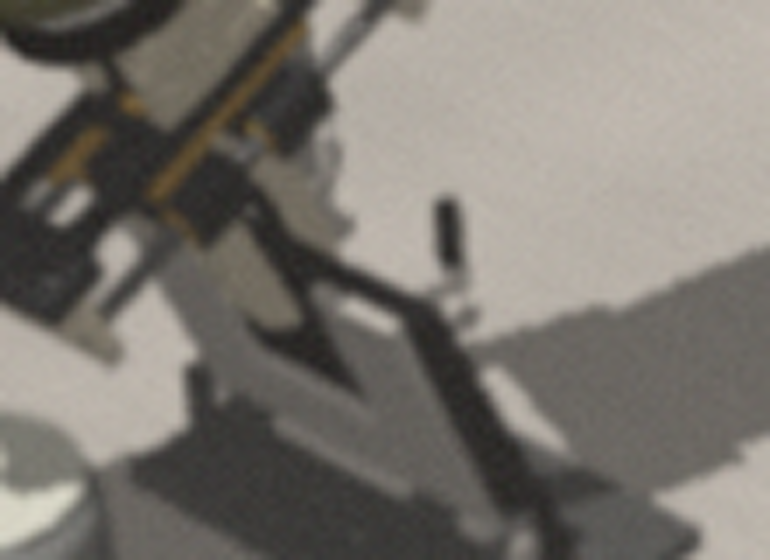

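Emit:
move_arm(
  series=[
    [0,0,0.01,0,0,0,-0.9],
    [0,0,0.02,0,0,0,-0.9],
    [0,0,0.025,0,0,0,-0.9],
    [0,0,0.025,0,0,0,-0.9],
  ],
)

```text
t: 17.15
tool_pos: [0.6921, -0.2129, 0.1306]
orientation: [-1.949, -2.055, 0.422]
force: [-1.0, -0.4, -4.3]
opening: 0.012
```

```bash
python3 - <<'E'
from rep import *
rep();print(read_state()["wrist_torque"])
E
```

```text
17.15 [-0.298  0.99   0.547 -0.149  1.983 -0.385] 0.012033639023728296 [-1.  -0.4 -4.3]
TCP stand [ 52.5   0.6 130.6] n -7.8 (want -6) u 86.5 (want 85.5)
 [[ 0.001  0.919 -0.394]
 [ 1.    -0.001  0.   ]
 [-0.    -0.394 -0.919]]
[-0.08506378 -0.39665849  0.0317736 ]
```

Emit:
move_arm(
  series=[
    [0,0,0.01,0,0,0,-0.9],
    [0,0,0.02,0,0,0,-0.9],
    [0,0,0.02,0,0,0,-0.9],
  ],
)

```text
t: 17.45
tool_pos: [0.6913, -0.2129, 0.1287]
orientation: [-1.949, -2.055, 0.422]
force: [-1.0, -0.3, -4.4]
opening: 0.0117
```

```bash
python3 - <<'E'
from rep import *
rep();print(read_state()["wrist_torque"])
E
```

```text
17.45 [-0.299  0.988  0.554 -0.149  1.978 -0.385] 0.01174384195515434 [-1.  -0.3 -4.4]
TCP stand [ 51.7   0.6 128.7] n -7.9 (want -6) u 84.3 (want 85.5)
 [[ 0.001  0.919 -0.395]
 [ 1.    -0.001  0.   ]
 [ 0.    -0.395 -0.919]]
[-0.07132621 -0.36457909  0.08614613]
```

Emit:
move_arm(
  series=[
    [0,0,0.01,0,0,0,-0.9],
    [0,0,0.02,0,0,0,-0.9],
    [0,0,0.02,0,0,0,-0.9],
  ],
)

```text
t: 17.75
tool_pos: [0.6905, -0.2129, 0.1269]
orientation: [-1.949, -2.055, 0.422]
force: [-0.5, -0.1, -5.2]
opening: 0.0117
```

```bash
python3 - <<'E'
from rep import *
rep();print(read_state()["wrist_torque"])
w=read_camera("wrist")
crop(w,240,60,190,240,3,"pics/w13.png")
E
```

```text
17.75 [-0.299  0.985  0.561 -0.148  1.974 -0.384] 0.011709161620928193 [-0.5 -0.1 -5.2]
TCP stand [ 50.9   0.6 126.9] n -8.0 (want -6) u 82.5 (want 85.5)
 [[ 0.001  0.919 -0.394]
 [ 1.    -0.001  0.   ]
 [ 0.    -0.394 -0.919]]
[ 0.00800245 -0.31783686  0.02267901]
```

View pics/w13.png

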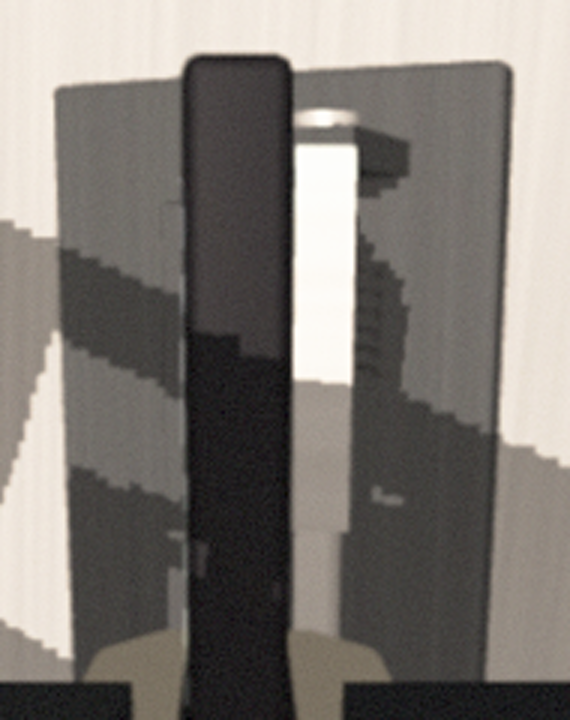

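Emit:
move_arm(
  series=[
    [0,0,0.01,0,0,0,-0.9],
    [0,0,0.015,0,0,0,-0.9],
    [0,0,0.015,0,0,0,-0.9],
  ],
)

```text
t: 18.1
tool_pos: [0.6905, -0.213, 0.1268]
orientation: [-1.95, -2.057, 0.421]
force: [-0.3, -0.5, 1.8]
opening: 0.0116
```

```bash
python3 - <<'E'
from rep import *
rep();print(read_state()["wrist_torque"])
E
```

```text
18.1 [-0.299  0.982  0.566 -0.148  1.971 -0.384] 0.011618432545973579 [-0.3 -0.5  1.8]
TCP stand [ 50.9   0.5 126.8] n -8.1 (want -6) u 82.3 (want 85.5)
 [[ 0.001  0.92  -0.393]
 [ 1.    -0.001 -0.   ]
 [-0.001 -0.393 -0.92 ]]
[ 0.14581826  0.0036601  -0.05041845]
```

Emit:
move_arm(
  series=[
    [0,0,0,0,0,0,-0.6],
    [0,0,0,0,0,0,-0.4],
    [0,0,0,0,0,0,-0.3],
    [0,0,0,0,0,0,-0.3],
    [0,0,0,0,0,0,-0.3],
  ],
)

```text
t: 18.6
tool_pos: [0.6899, -0.213, 0.1256]
orientation: [-1.949, -2.055, 0.422]
force: [0.4, -0.1, -0.4]
opening: 0.0325
```

```bash
python3 - <<'E'
from rep import *
rep()
w=read_camera("wrist");s=read_camera("scene")
crop(w,240,60,190,240,3,"pics/w14.png");crop(s,190,180,110,80,7,"pics/s14.png")
E
```

```text
18.6 [-0.299  0.984  0.567 -0.148  1.97  -0.384] 0.03253100342089833 [ 0.4 -0.1 -0.4]
TCP stand [ 50.3   0.6 125.6] n -8.2 (want -6) u 81.0 (want 85.5)
 [[ 0.001  0.919 -0.394]
 [ 1.    -0.001  0.   ]
 [ 0.    -0.394 -0.919]]
```

View pics/w14.png

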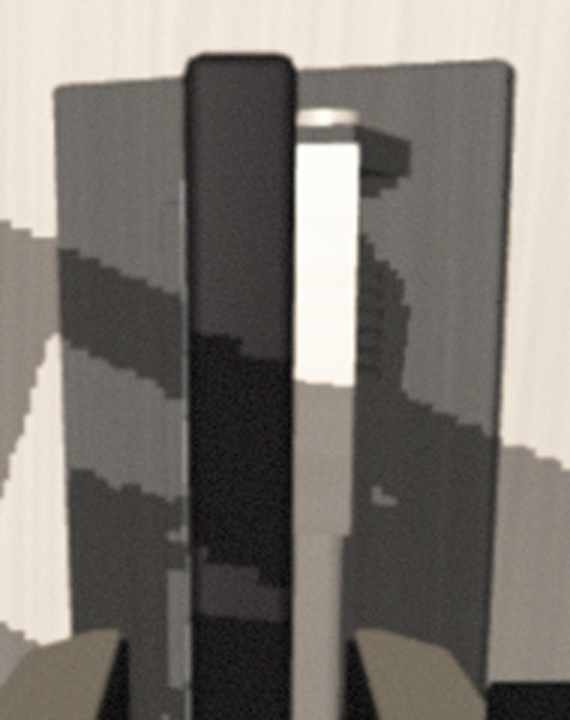

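View pics/s14.png

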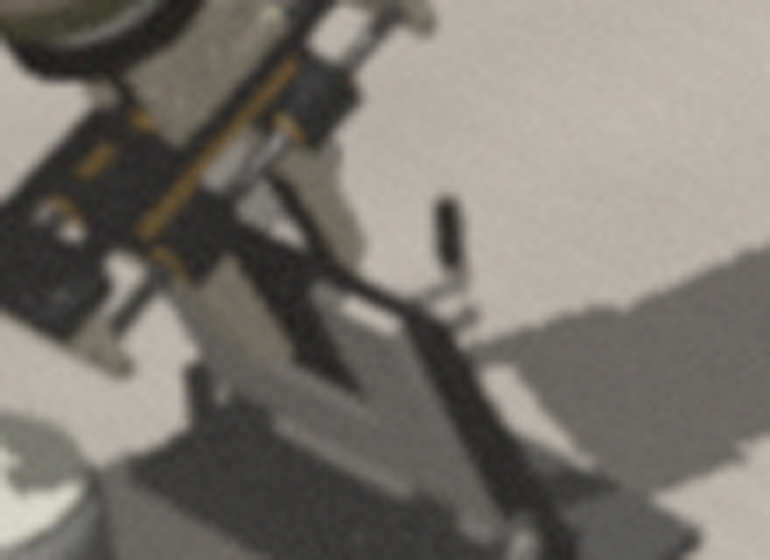

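Emit:
move_arm(
  series=[
    [0,0,-0.2,0,0,0,-0.3],
    [0,0,-0.5,0,0,0,-0.3],
    [0,0,-0.8,0,0,0,-0.3],
    [0,0,-1,0,0,0,-0.3],
    [0,0,-1,0,0,0,-0.3],
  ],
)

```text
t: 19.2
tool_pos: [0.721, -0.2084, 0.2123]
orientation: [-1.945, -2.055, 0.424]
force: [0.8, -0.7, -1.7]
opening: 0.0326
```

```bash
python3 - <<'E'
from rep import *
rep()
w=read_camera("wrist");s=read_camera("scene");t=read_camera("top")
import pickle;pickle.dump((w,s,t),open("c8.pkl","wb"))
cv2.imwrite("pics/w15.png",w["frame"][:,:,::-1]);crop(s,190,160,110,90,7,"pics/s15.png");crop(t,340,180,140,105,5,"pics/t15.png")
E
```

```text
19.2 [-0.284  1.224  0.027 -0.172  2.27  -0.424] 0.032568051895633846 [ 0.8 -0.7 -1.7]
TCP stand [ 81.6   3.5 212.3] n -8.4 (want -6) u 173.2 (want 85.5)
 [[-0.     0.918 -0.397]
 [ 1.     0.001  0.001]
 [ 0.001 -0.397 -0.918]]
```

View pics/w15.png

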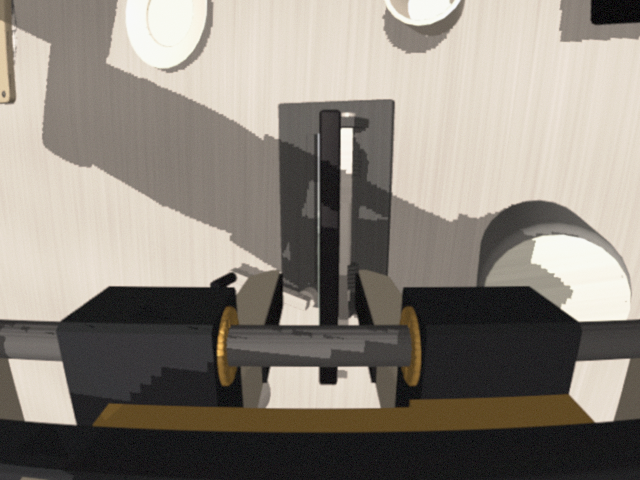

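View pics/s15.png

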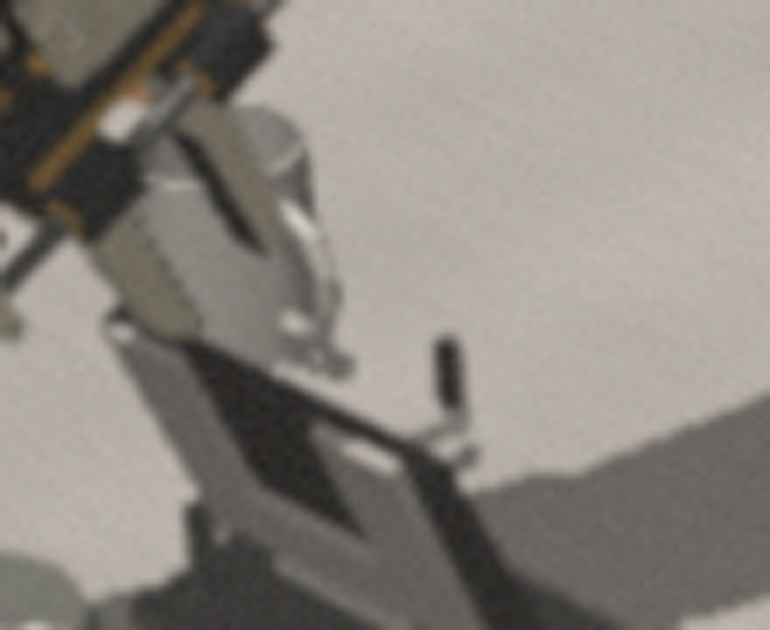

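View pics/t15.png

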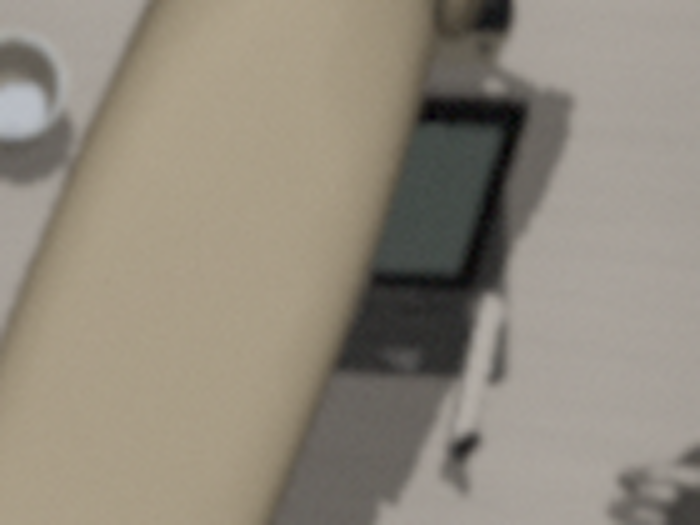

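Emit:
move_arm(
  series=[
    [0,-0.3,0,-0.03,0,0,-0.3],
    [0,-0.6,0,-0.07,0,0,-0.3],
    [0,-0.9,0,-0.11,0,0,-0.3],
    [0,-1,0,-0.13,0,0,-0.3],
    [0,-1,0,-0.13,0,0,-0.3],
  ],
)

```text
t: 19.85
tool_pos: [0.6556, -0.2191, 0.2568]
orientation: [-2.103, -2.233, 0.125]
force: [1.3, -0.3, 1.2]
opening: 0.0323
```

```bash
python3 - <<'E'
from rep import *
rep();print(read_state()["tool_pos"])
E
```

```text
19.85 [-0.37   0.48   1.005 -0.049  1.754 -0.437] 0.03225061517668812 [ 1.3 -0.3  1.2]
TCP stand [ 15.8  -3.6 256.8] n -85.5 (want -6) u 192.5 (want 85.5)
 [[-0.006  0.994 -0.108]
 [ 1.     0.006 -0.004]
 [-0.004 -0.108 -0.994]]
[ 0.65564553 -0.21906629  0.25681271]
```

Emit:
move_arm(
  series=[
    [-0.2,-0.4,0,-0.0345,0,0,-0.3],
    [-0.5,-0.8,0,-0.0345,0,0,-0.3],
    [-0.7,-1,0,-0.0345,0,0,-0.3],
    [-0.7,-1,0,-0.0345,0,0,-0.3],
  ],
)

```text
t: 20.25
tool_pos: [0.5581, -0.2985, 0.2697]
orientation: [2.158, 2.281, -0.011]
force: [-0.1, -0.6, -0.5]
opening: 0.0326
```

Emit:
move_arm(
  series=[
    [0,0,0,0,0,0.25,-0.3],
    [0,0,0,0,0,0.25,-0.3],
    [0,0,0,0,0,0.25,-0.3],
    [0,0,0,0,0,0.25,-0.3],
    [0,0,0,0,0,0.25,-0.3],
    [0,0,0,0,0,0.25,-0.3],
  ],
)

```text
t: 20.85
tool_pos: [0.5616, -0.2944, 0.2676]
orientation: [2.867, 1.281, -0.009]
force: [-1.1, -0.7, 0.5]
opening: 0.0329
```

Emit:
move_arm(
  series=[
    [0,0,0,0,0,0.25,-0.3],
    [0,0,0,0,0,0.25,-0.3],
    [0,0,0,0,0,0.25,-0.3],
    [0,0,0,0,0,0.25,-0.3],
    [0,0,0,0,0,0.25,-0.3],
    [0,0,0,0,0,0.25,-0.3],
  ],
)

```text
t: 21.45
tool_pos: [0.5616, -0.2943, 0.2675]
orientation: [3.137, 0.086, -0.008]
force: [-0.0, -0.1, -0.4]
opening: 0.0325
```

```bash
python3 - <<'E'
from rep import *
rep();print(read_state()["tool_pos"])
w=read_camera("wrist");s=read_camera("scene");t=read_camera("top")
import pickle;pickle.dump((w,s,t),open("c9.pkl","wb"))
cv2.imwrite("pics/w16.png",w["frame"][:,:,::-1]);crop(s,190,160,110,90,7,"pics/s16.png");crop(t,340,180,140,105,5,"pics/t16.png")
E
```

```text
21.45 [-0.56   0.211  1.31  -0.005  1.623  0.955] 0.03248380930807355 [-0.  -0.1 -0.4]
TCP stand [-82.2 -73.7 267.5] n -181.2 (want -6) u 169.0 (want 85.5)
 [[ 1.     0.001 -0.005]
 [ 0.001 -1.    -0.003]
 [-0.005  0.003 -1.   ]]
[ 0.56159371 -0.29432387  0.26752705]
```

View pics/w16.png

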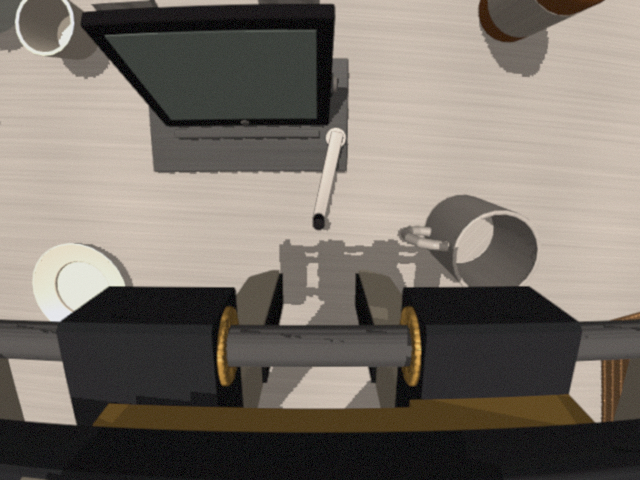

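View pics/s16.png

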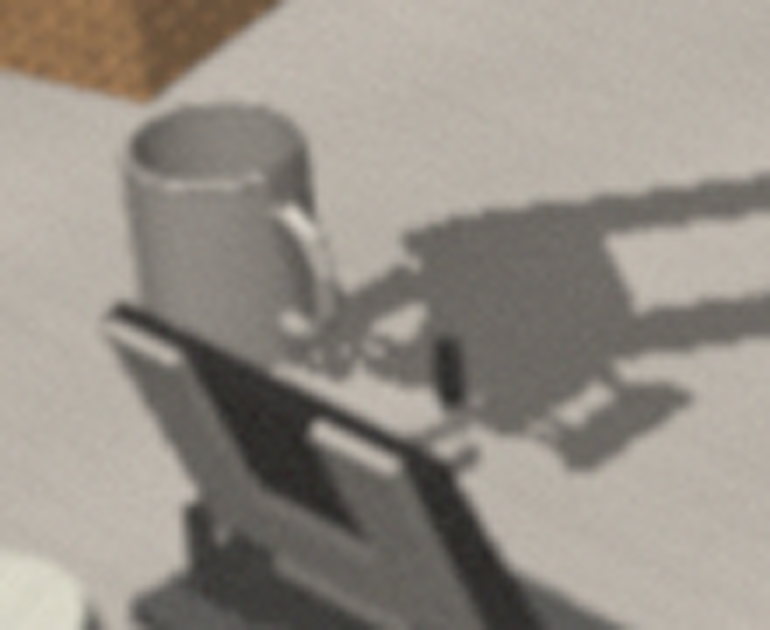

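View pics/t16.png

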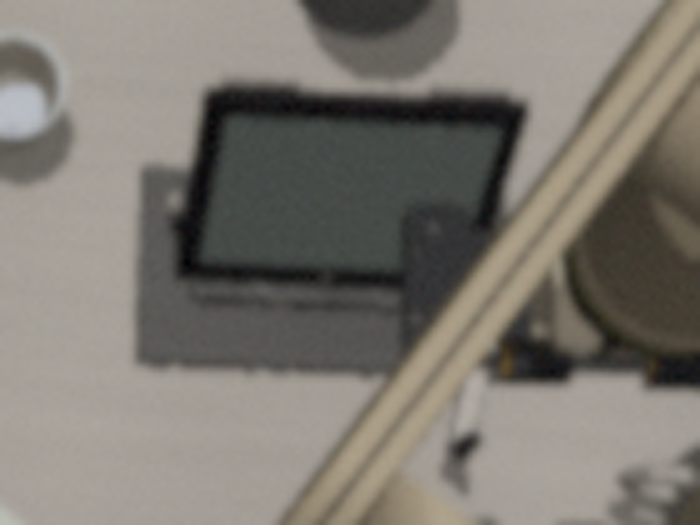

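```bash
python3 - <<'E'
from rep import *
import pickle
w,s,t=pickle.load(open("c9.pkl","rb"))
Rz=R.from_euler("z",.054).as_matrix();o=np.array([.6397,-.2163,0])
S=lambda P:(Rz.T@(P-o)*1000).round(1)
su=(190+449/7-.4,160+342/7-.4);tu=(340+465/5,180+447/5)
print("post top w",S(onz(w,(319,222),.068)),"tri ws",S(tri(w,(319,222),s,su)[0]),"pivot",S(onz(w,(336,136),.036)))
print("model pivot px",proj(w,o+Rz@[-.015,-.092,.036]))
for a in(0.1,.15,.2,.25,.3,): print(a,proj(w,o+Rz@[-.015-.083*np.cos(a),-.092+.083*np.sin(a),.068]),proj(s,o+Rz@[-.015-.083*np.cos(a),-.092+.083*np.sin(a),.068]),su)
for x in(170,326): print("tablet foot front",S(onz(w,(x,124),.0165)))
crop(w,270,110,110,130,5,"pics/w16c.png")
E
```

```text
post top w [-94.  -74.6  68. ] tri ws [-95.4 -73.2  70.3] pivot [-13.9 -91.4  36. ]
model pivot px [[336.60596438 137.15807494]]
0.1 [[328.49953483 225.71550439]] [[250.97711237 207.8156777 ]] (253.74285714285713, 208.45714285714286)
0.15 [[324.18897976 225.18113365]] [[251.85534823 208.35554451]] (253.74285714285713, 208.45714285714286)
0.2 [[319.90800521 224.43643083]] [[252.68123196 208.92317269]] (253.74285714285713, 208.45714285714286)
0.25 [[315.66597126 223.48269875]] [[253.45259284 209.5174398 ]] (253.74285714285713, 208.45714285714286)
0.3 [[311.47219856 222.32163348]] [[254.16734585 210.13715552]] (253.74285714285713, 208.45714285714286)
tablet foot front [-0.5 80.6 16.5]
tablet foot front [ -1.7 -81.8  16.5]
```

View pics/w16c.png

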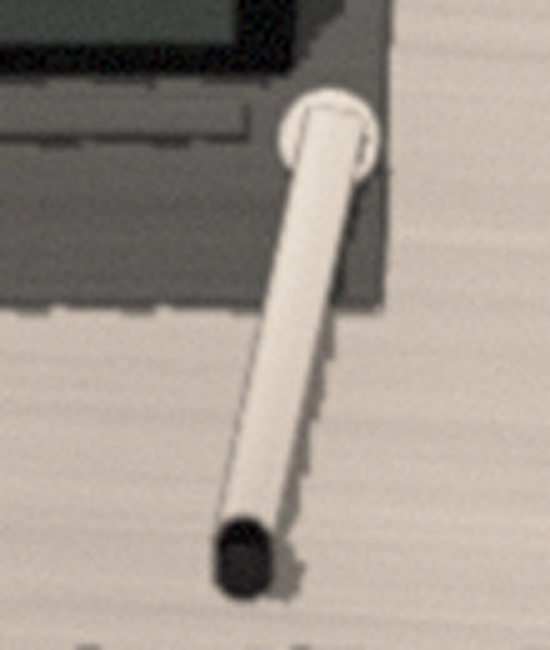

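Emit:
move_arm(
  series=[
    [-0.1,0,0,0,0,-0.333,-0.3],
    [-0.138,0.01,0,0,0,-0.333,-0.3],
    [-0.138,0.01,0,0,0,-0.333,-0.3],
    [-0.138,0.01,0,0,0,-0.333,-0.3],
    [-0.138,0.01,0,0,0,-0.333,-0.3],
    [-0.138,0.01,0,0,0,-0.333,-0.3],
    [-0.138,0.01,0,0,0,-0.333,-0.3],
    [-0.138,0.01,0,0,0,-0.333,-0.3],
  ],
)

```text
t: 22.4
tool_pos: [0.5469, -0.2961, 0.2667]
orientation: [-2.668, -1.655, 0.011]
force: [-1.2, -0.2, -0.3]
opening: 0.0327
```

Emit:
move_arm(
  series=[
    [0,0,0,0,0,-0.333,-0.3],
    [0,0,0,0,0,-0.333,-0.3],
    [0,0,0,0,0,-0.333,-0.3],
    [0,0,0,0,0,-0.333,-0.3],
    [0,0,0,0,0,-0.333,-0.3],
    [0,0,0,0,0,-0.333,-0.3],
    [0,0,0,0,0,-0.333,-0.3],
    [0,0,0,0,0,-0.333,-0.3],
  ],
)

```text
t: 23.2
tool_pos: [0.5467, -0.2961, 0.2665]
orientation: [-1.489, -2.76, 0.008]
force: [0.3, 0.0, 0.0]
opening: 0.0327
```

Emit:
move_arm(
  series=[
    [0,0,0,0,0,-0.333,-0.3],
    [0,0,0,0,0,-0.333,-0.3],
    [0,0,0,0,0,-0.333,-0.3],
    [0,0,0,0,0,-0.333,-0.3],
    [0,0,0,0,0,-0.333,-0.3],
    [0,0,0,0,0,-0.333,-0.3],
    [0,0,0,0,0,-0.333,-0.3],
    [0,0,0,0,0,-0.333,-0.3],
  ],
)

```text
t: 24.0
tool_pos: [0.5465, -0.2961, 0.2663]
orientation: [0.084, -3.133, 0.002]
force: [-0.1, 0.7, -0.9]
opening: 0.0326
```

```bash
python3 - <<'E'
from rep import *
rep()
E
```

```text
24.0 [-0.576  0.18   1.347 -0.006  1.62  -2.2  ] 0.03260099216247683 [-0.1  0.7 -0.9]
TCP stand [-97.4 -74.7 266.3] n -195.1 (want -6) u 162.7 (want 85.5)
 [[-1.     0.    -0.008]
 [ 0.     1.    -0.001]
 [ 0.008 -0.001 -1.   ]]
```

Emit:
move_arm(
  series=[
    [-0.015,0,0.4,0,0,0,-0.3],
    [-0.015,0,0.8,0,0,0,-0.3],
    [-0.015,0,1,0,0,0,-0.3],
    [-0.015,0,1,0,0,0,-0.3],
  ],
)

```text
t: 24.4
tool_pos: [0.5447, -0.2947, 0.1616]
orientation: [0.077, -3.126, -0.005]
force: [-0.6, 0.6, -1.0]
opening: 0.0326
```

Emit:
move_arm(
  series=[
    [0,0,0.3,0,0,0,-0.3],
    [0,0,0.6,0,0,0,-0.3],
    [0,0,0.75,0,0,0,-0.3],
    [0,0,0.75,0,0,0,-0.3],
  ],
)

```text
t: 24.8
tool_pos: [0.5454, -0.2956, 0.0897]
orientation: [0.085, -3.13, -0.001]
force: [-0.8, 0.1, 0.4]
opening: 0.0322
```

```bash
python3 - <<'E'
from rep import *
rep()
w=read_camera("wrist");s=read_camera("scene");cv2.imwrite("pics/w17.png",w["frame"][:,:,::-1])
crop(s,190,120,130,100,6,"pics/s17.png")
E
```

```text
24.8 [-0.576  0.286  1.551 -0.006  1.314 -2.199] 0.03221386948625501 [-0.8  0.1  0.4]
TCP stand [-98.5 -74.1  89.7] n -135.7 (want -6) u -3.6 (want 85.5)
 [[-1.    -0.    -0.011]
 [-0.     1.     0.001]
 [ 0.011  0.001 -1.   ]]
```

View pics/w17.png

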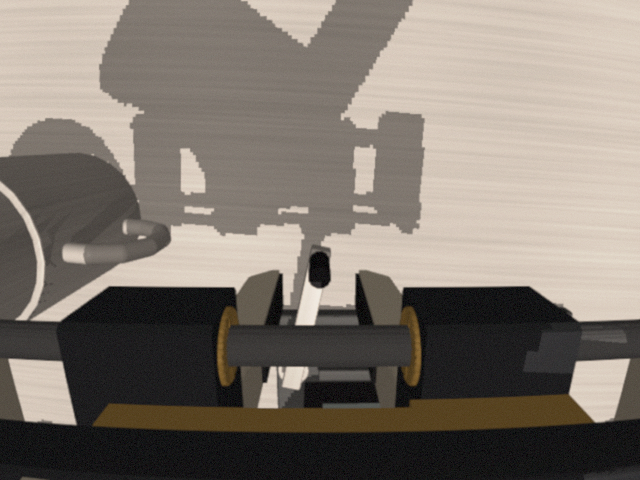

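View pics/s17.png

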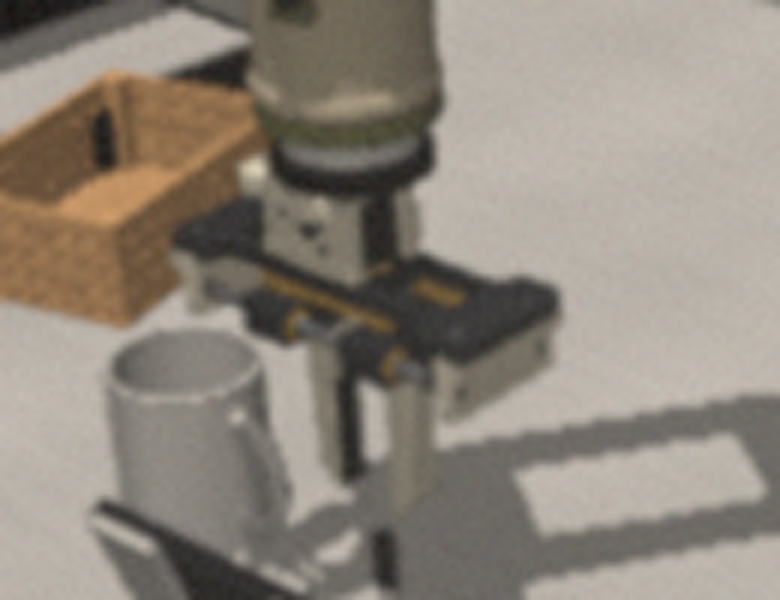

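Emit:
move_arm(
  series=[
    [-0.02,0,0.2,0,0,0,-0.3],
    [-0.02,0,0.44,0,0,0,-0.3],
    [-0.02,0,0.44,0,0,0,-0.3],
    [-0.02,0,0.44,0,0,0,-0.9],
    [-0.02,0,0.44,0,0,0,-0.9],
    [-0.02,0,0.44,0,0,0,-0.9],
    [-0.02,0,0.44,0,0,0,-0.9],
    [-0.02,0,0.44,0,0,0,-0.9],
  ],
  squeeze=10,
)

```text
t: 25.7
tool_pos: [0.549, -0.2968, 0.0489]
orientation: [0.09, -3.134, 0.004]
force: [-1.0, 1.3, 6.2]
opening: 0.0118
```

```bash
python3 - <<'E'
from rep import *
rep()
E
```

```text
25.7 [-0.574  0.335  1.572 -0.006  1.239 -2.201] 0.011839736870828142 [-1.   1.3  6.2]
TCP stand [-94.9 -75.5  48.9] n -118.4 (want -6) u -40.7 (want 85.5)
 [[-1.    -0.003 -0.006]
 [-0.003  1.    -0.002]
 [ 0.006 -0.002 -1.   ]]
```

Emit:
move_arm(
  series=[
    [-0.02,0.075,-0.01,0,0,0,-0.9],
    [-0.047,0.15,-0.02,0,0,0,-0.9],
    [-0.085,0.225,-0.02,0,0,0,-0.9],
    [-0.127,0.296,-0.02,0,0,0,-0.9],
    [-0.177,0.36,-0.02,0,0,0,-0.9],
    [-0.233,0.422,-0.02,0,0,0,-0.9],
  ],
)

```text
t: 26.3
tool_pos: [0.5693, -0.2521, 0.049]
orientation: [0.09, -3.132, 0.002]
force: [-1.0, -1.9, 2.9]
opening: 0.0117
```

```bash
python3 - <<'E'
from rep import *
rep()
w=read_camera("wrist");s=read_camera("scene");cv2.imwrite("pics/w18.png",w["frame"][:,:,::-1])
crop(s,190,120,130,100,6,"pics/s18.png")
E
```

```text
26.3 [-0.496  0.334  1.573 -0.006  1.242 -2.123] 0.011696744680087379 [-1.  -1.9  2.9]
TCP stand [-72.3 -31.9  49. ] n -97.2 (want -6) u -32.9 (want 85.5)
 [[-1.    -0.004 -0.008]
 [-0.004  1.    -0.001]
 [ 0.008 -0.001 -1.   ]]
```

View pics/w18.png

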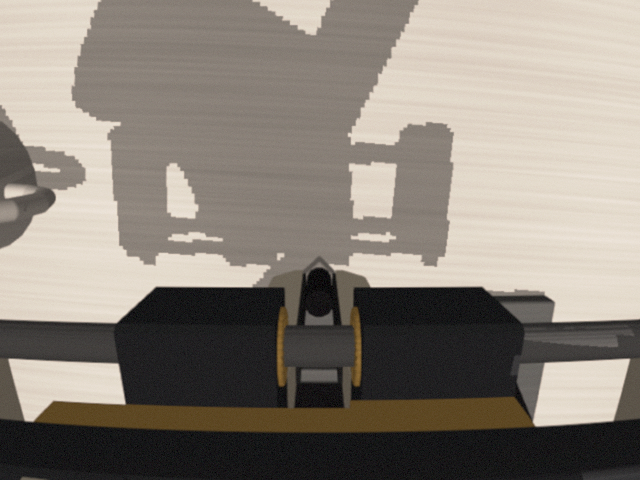

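View pics/s18.png

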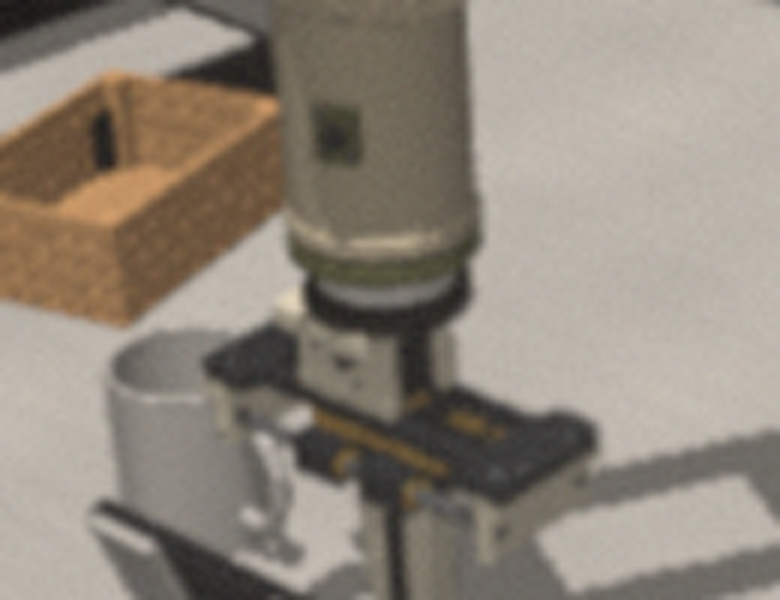

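Emit:
move_arm(
  series=[
    [-0.13,0.103,0,0,0,0,-0.9],
    [-0.202,0.145,0,0,0,0,-0.9],
    [-0.278,0.178,0,0,0,0,-0.9],
    [-0.357,0.205,0,0,0,0,-0.9],
    [-0.437,0.223,0,0,0,0,-0.9],
    [-0.52,0.233,0,0,0,0,-0.9],
    [-0.59,0.235,0,0,0,0,-0.9],
    [-0.59,0.235,0,0,0,0,-0.9],
  ],
)

```text
t: 27.2
tool_pos: [0.6276, -0.2253, 0.0485]
orientation: [0.091, -3.133, 0.001]
force: [-0.5, 3.1, 6.5]
opening: 0.0117
```

```bash
python3 - <<'E'
from rep import *
rep()
w=read_camera("wrist");s=read_camera("scene");cv2.imwrite("pics/w19.png",w["frame"][:,:,::-1])
crop(s,190,120,130,100,6,"pics/s19.png")
E
```

```text
27.2 [-0.419  0.443  1.434 -0.004  1.271 -2.047] 0.01167621030224528 [-0.5  3.1  6.5]
TCP stand [-12.5  -8.4  48.5] n -40.9 (want -6) u -12.9 (want 85.5)
 [[-1.    -0.004 -0.007]
 [-0.004  1.    -0.   ]
 [ 0.007 -0.    -1.   ]]
```

View pics/s19.png

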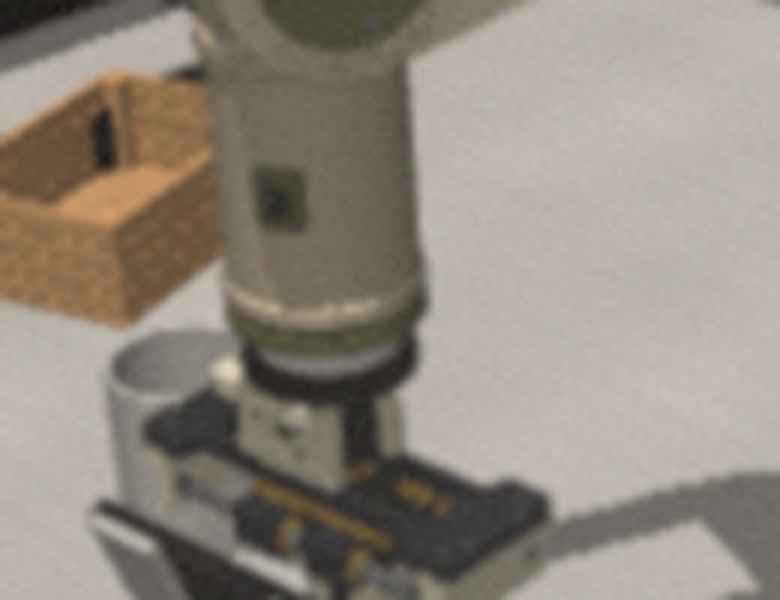

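Emit:
move_arm(
  series=[
    [0,0,0,0,0,0,-0.4],
    [0,0,0,0,0,0,-0.4],
    [0,0,0,0,0,0,-0.4],
    [0,0,-0.3,0,0,0,-0.4],
    [0.1,0,-0.7,0,0,0,-0.4],
    [0.5,0,-1,0,0,0,-0.4],
    [1,0,-1,0,0,0,-0.4],
    [1,0,-1,0,0,0,-0.4],
  ],
)

```text
t: 28.1
tool_pos: [0.5209, -0.2306, 0.1472]
orientation: [0.087, -3.126, -0.001]
force: [-0.6, 0.0, 0.0]
opening: 0.0277
```

Emit:
move_arm(
  series=[
    [0.4,0.4,-0.3,0,0,0,-0.4],
    [0.8,0.8,-0.5,0,0,0,-0.4],
    [1,1,-0.5,0,0,0,-0.4],
    [1,1,-0.5,0,0,0,-0.4],
  ],
)

```text
t: 28.5
tool_pos: [0.4197, -0.1347, 0.201]
orientation: [0.092, -3.133, 0.002]
force: [0.2, 0.1, -0.0]
opening: 0.0282
```

Emit:
move_arm(
  series=[
    [0.1,0.5,0,0,0,0,-0.4],
    [0.1,1,0,0,0,0,-0.4],
    [0.1,1,0,0,0,0,-0.4],
    [0.1,1,0,0,0,0,-0.4],
  ],
)

```text
t: 28.9
tool_pos: [0.407, -0.0374, 0.2]
orientation: [0.095, -3.132, 0.003]
force: [-0.3, -1.0, -0.4]
opening: 0.028
```

```bash
python3 - <<'E'
from rep import *
rep()
w=read_camera("wrist");s=read_camera("scene");t=read_camera("top")
import pickle;pickle.dump((w,s,t),open("c10.pkl","wb"))
crop(t,345,190,110,90,7,"pics/t20.png");crop(s,190,180,110,90,7,"pics/s20.png");cv2.imwrite("pics/w20.png",w["frame"][:,:,::-1]);cv2.imwrite("pics/tt20.png",t["frame"][:,:,::-1])
E
```

```text
28.9 [-0.214 -0.396  2.003 -0.003  1.542 -1.845] 0.028032670864949493 [-0.3 -1.  -0.4]
TCP stand [-222.7  191.2  200. ] n -290.2 (want -6) u 57.5 (want 85.5)
 [[-1.    -0.007 -0.008]
 [-0.007  1.    -0.001]
 [ 0.008 -0.001 -1.   ]]
```

View pics/t20.png

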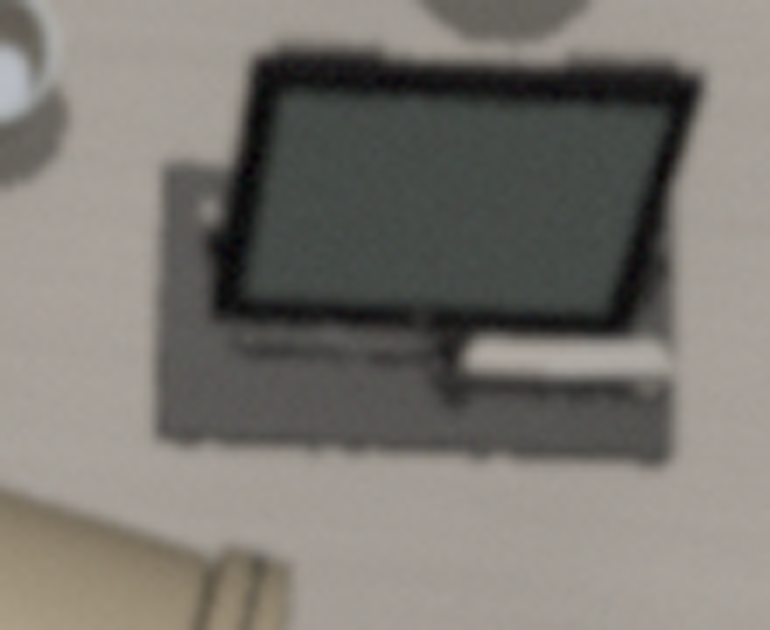

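View pics/s20.png

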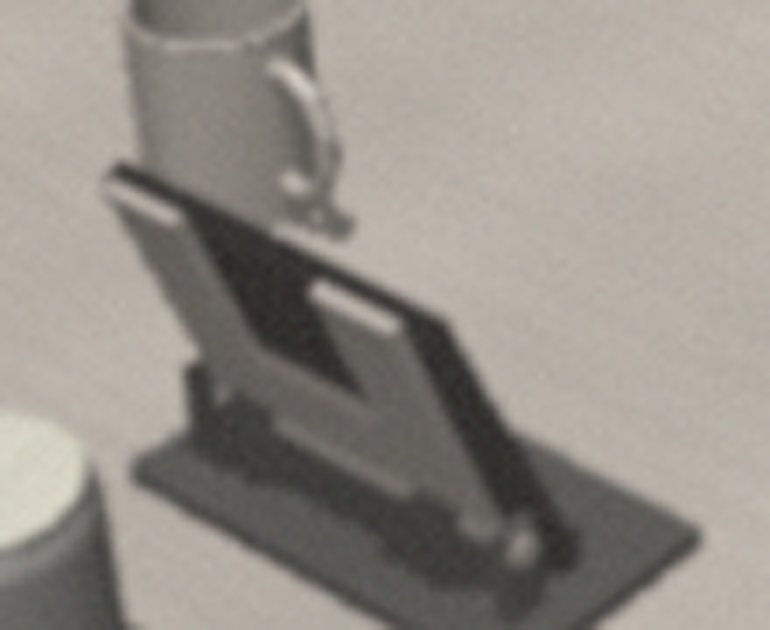

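View pics/tt20.png

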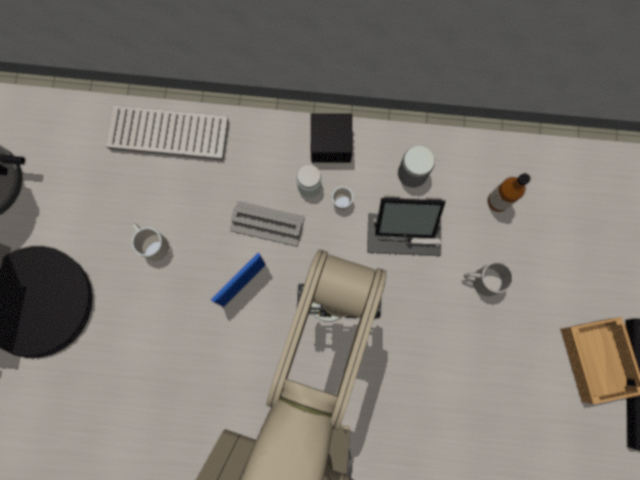

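View pics/w20.png

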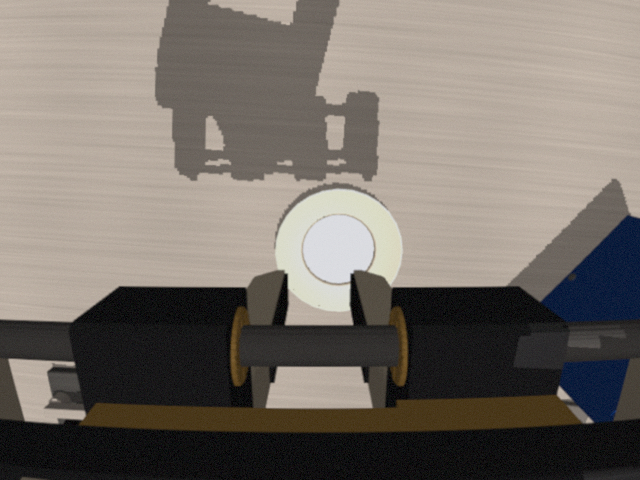

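```bash
python3 - <<'E'
from rep import *
import pickle
w,s,t=pickle.load(open("c10.pkl","rb"))
Rz=R.from_euler("z",.054).as_matrix();o=np.array([.6397,-.2163,0])
S=lambda P:(Rz.T@(P-o)*1000).round(1)
T=lambda x,y:(345+(x+.5)/7-.5,190+(y+.5)/7-.5)
a,b=S(onz(t,T(468,357),.036)),S(onz(t,T(665,362),.036));print("keeper",a,b,"angle",np.arctan2(a[1]-b[1],-(a[0]-b[0])))
print("tablet foot",S(onz(t,T(215,315),.0165)),S(onz(t,T(635,330),.0165)),"top",S(onz(t,T(258,58),.161)),S(onz(t,T(700,75),.161)))
print(close_job())
E
```

```text
keeper [-15.  -18.3  36. ] [-13.3 -97.1  36. ] angle 1.5492260687314097
tablet foot [ 1.7 81.5 16.5] [  3.6 -89.1  16.5] top [ 69.   81.9 161. ] [ 70.2 -83.3 161. ]
the job is handed in; nothing more can be done
None
```

I finished the job and handed it in at about 29 s of the 72 s. The hand-in reports no verdict, so what follows is from my own camera and force checks.

**What I did:**
- **Stand back:** I gripped its left prong and carried it along its arc to the stop.
- **Tablet:** I lifted the black tablet out of the dock, not the blue look-alike, and stood it behind the lip with the screen outward.
- **Keeper:** I swung the bar by its post to the stop, let go and moved the arm clear.

**Last checks:**
- **Stand back:** After release, the prong ends were within a pixel of where a fully open back should be.
- **Keeper:** It measures about 1.55 rad, and 1.42 is needed.
- **Tablet position:** The foot stands behind the lip, centred to within about 4 mm, and the top rests on the prong ends.
- **Bystanders:** Cup, jar, mug and pitcher look unmoved in the top view. The saucer was hidden there, but the wrist view shows it standing flat; I did not re-measure its position.

**What disagreed:**
- **Tablet not quite flush:** It could not lie completely flat at 20 degrees. At that tilt it met resistance low on its rear face about 5 mm early, apparently on the hinge ears, which the tablet's width overlaps. I tilted it about 3 degrees further, so it leans about 0.05 rad off the back, against 0.14 allowed.
- **Joint near its limit:** One elbow joint came close to the end of its range while I was withdrawing from the tablet (0.027 against a limit of 0.02), with no overrun in the readings.

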